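# Load the cartridge reader, wells up

### The arm

A 6-joint arm with a two-finger parallel gripper is mounted at the origin on the work surface. World frame = base frame: x ahead of the robot, y to its left, z up, the work surface at z = 0. Lengths are in mm, angles in rad, forces in N, time in s.
With the tool pointing down it reaches from about 300 to 775 mm from the base axis. Payload 14.6 kg.
Tool frame: the origin (TCP) lies between the finger pads; the fingertips stand 25 mm ahead of it and the grasp point (between the pads) lies 6 mm ahead of it; z points along the fingers, y is the line along which they close (so a half turn about z gives the same grasp; the last joint's range is limited). The gripper opens to 85 mm and grips with 20 to 120 N. Pads are 22 mm wide; open, the fingers measure 114 mm over their backs; the gripper's body (76 mm by 85 mm) begins 54 mm behind the grasp point. The pads swing forward as they close: fully open they stand 13 mm farther back than shut.
Start: joints at [-1.17, 0.3, 1.521, -0, 1.321, -0.067], TCP at [248, -490.903, 256.281] pointing down, gripper open.
Joint ranges: [-3.03, 3.03], [-0.79, 2.21], [0.23, 2.52], [-1.04, 4.18], [0, 3.07], [-2.55, 2.55]. Speed limits (rad/s): [2.22, 2.22, 2.57, 3.14, 3.14, 3.14].

### API

Orientations are given as a unit quaternion [w, x, y, z].
In Python, from bench import env, get_image gives the robot as it stands.
- The arm moves only by the tool step_arm, never from a script. Its argument "steps" is a list of rows, each a list of 7 numbers: the shift along the world's x, y, z in m, then the turn, a rotation vector about the world's x, y, z in degrees, then the opening, from -1 (shut) to 1 (fully open). In form: [[x, y, z, rx, ry, rz, gripper], ...]. A call has 1 to 8 rows; each row shifts and turns the commanded pose from where the row before left it; what a row does not reach is not made up. A row lasts 1/12 s, in which the tool goes at most 41.7 mm and 7.16 degrees, less where a joint would pass 70% of its speed; a pose out of reach is approached as far as the arm can. A call is refused whole if a number of a shift passes 0.0417 or a number of a turn 7.16, either way. A call with a gripper value outside its range is refused whole. The fingers move at their own pace and stop on an object; "grip_force" is the grip in N (left out, the last holds). Time passes only in rows, so rows that do not move let the fingers close. It gives the time, the measured TCP pose, the force, the opening and the grip force at its end, in the units of the state.
- env.read_state(): the state, without advancing time (a new reading comes with each control period).
- get_image(name): name is "side" or "top"; returns a dict with "pixels" (480x640x3 uint8, red, green, blue), "z_map" (480x640 float32, mm along the optical axis (not along the pixel's ray), 0 where there is no reading), "mtx" (3x3 intrinsics, pixels), "xyz" and "attitude" of the camera in the world. Camera axes: x right, y up, looking along -z (the intrinsics and any distortion apply to the point x, -y, -z); pixel columns grow to the right and rows downward; lengths in mm; the calibration is good to about 2 mm. A picture is of the moment at which its call begins.
- env.finish_job(): hands the job in; it is judged then, once.
The state is a dict: "clock": time; "joint_pos": joint angles; "qvel": joint speeds; "joint_torque": joint torques, N m; "ee_pos": TCP position; "orientation": TCP orientation; "wrist_force": force on the tool from outside, world axes, zero at the start; "torque": the same for the moment, N m; "opening": finger opening in mm; "grasp_force": force on a finger pad.
Only numpy, scipy, OpenCV 4.12 (cv2) and the standard library are available. Lean on these libraries where they do the work, as an engineer would, in place of code of your own. Each camera call takes 0.05 s, during which the arm holds its last target. There are 200 camera calls.

### The job

Load every test cartridge lying on the bench into the reader: turn over those that lie upside down, so that all have their wells facing up, and slide each one lengthwise under the clear hood of a bay of its own, fully home against the back of the bay, either end first. When all are home, throw the reader's black lever right over, away from you, to start the run; leave the bottle, tube rack and beaker where they are.

Things in the scene. Friction and masses are not known exactly. Their poses are not given: they have to be found in the camera images.
- cart_a: Cartridge: white plastic cartridge block, 64 x 40 x 28 mm (x long, y wide, z thick), may be absent, about 70 g, on a grey mat. Origin at its middle; z points out of its test face, which has three dark round wells in a row and a glass window at the +x end; the other face is plain with two thin grey lines. Upside down = z points down. It stands steadily on an end or long side.
- cart_b: Another such cartridge, same size, axes and faces as cart_a, may be absent.
- cart_c: Another such cartridge, same size, axes and faces as cart_a, may be absent.
- cart_d: Another such cartridge, same size, axes and faces as cart_a.
- reader: White four-bay reader, fixed. Origin at bench level, middle of the bays' mouth plane; +x points into the bays, y along the row, z up. Grey base plate: top 6 mm above the bench, y -132 to 132, from x = -90 mm back. Clear hood over the bays (x 0 to 52), underside 40, top 46 mm high; housing behind it (x 52 to 130) 86 mm high, with the lever on top.
- bay0 (a point): Middle of a cartridge that is home in this bay (reader frame x 20, y -93, z 20 mm); axes as the reader's. All bays alike: 46 mm wide, 52 mm from mouth to back wall, floor 6 mm above the bench; 16 mm walls between them, with pointed noses reaching 8 mm in front of the mouth. A cartridge that is home sticks out 12 mm.
- bay1 (a point): Middle of a cartridge that is home in this bay (reader frame x 20, y -31, z 20 mm); axes as the reader's. All bays alike: 46 mm wide, 52 mm from mouth to back wall, floor 6 mm above the bench; 16 mm walls between them, with pointed noses reaching 8 mm in front of the mouth. A cartridge that is home sticks out 12 mm.
- bay2 (a point): Middle of a cartridge that is home in this bay (reader frame x 20, y 31, z 20 mm); axes as the reader's. All bays alike: 46 mm wide, 52 mm from mouth to back wall, floor 6 mm above the bench; 16 mm walls between them, with pointed noses reaching 8 mm in front of the mouth. A cartridge that is home sticks out 12 mm.
- bay3 (a point): Middle of a cartridge that is home in this bay (reader frame x 20, y 93, z 20 mm); axes as the reader's. All bays alike: 46 mm wide, 52 mm from mouth to back wall, floor 6 mm above the bench; 16 mm walls between them, with pointed noses reaching 8 mm in front of the mouth. A cartridge that is home sticks out 12 mm.
- lever_tip (a point): Centre of the 26 mm black ball at the tip of the lever, a 10 mm steel rod. The pivot lies 55 mm from it, at reader frame x 88, y 30, z 108 mm (on a grey block on the housing, 70 x 50 mm, topping out at 121 mm); the lever leans 0.5 rad to -x at joint 0, is upright at 0.5 and leans 0.5 rad to +x at 1.0. Axes turn with the lever.
- lever (a joint): Angle of the lever, rad: 0 leaning towards the robot (-x of the reader), 1.0 fully over to +x; stays where it is left. Starts near 0. Pushing its tip takes only a few newtons.
- bottle: Reagent bottle, 64 mm across, 130 mm high, origin under its middle; leave alone.
- tube_rack: Yellow block rack of capped tubes, 90 x 200 mm (x, y), 74 mm high, origin under its middle; leave alone.
- beaker: Glass beaker, 70 mm across, 85 mm high, origin under its middle; leave alone.
Not all that is in view belongs to the job. Leave any pink or turquoise look-alike of the cart_a alone. Leave any yellow look-alike of the cart_b alone.

How it is judged:
By the outcome, as a careful person would: the job done as asked, in the order asked, and still so for the second after the job is handed in, with the robot touching nothing.
Of cart_a, cart_b, cart_c only 2 to 3 are there at a start; the rules pass over those that are not, and their reading is None.
At some moment in a run one of cart_a, cart_b, cart_c, cart_d may be knocked a few centimetres aside while the robot is not near it.
Once in a run the grip may slacken for a moment while it holds something.
It also fails if it takes over 210 s, if anything falls off the work surface, if the arm or the gripper's body presses on something with over 40 N, if the wrist force passes 120 N, or if a joint passes its speed limit or range.

## Working session

There is one attempt and no reset: what is moved stays moved. The work goes in short steps, Python scripts to look and compute and a tool call to move; the robot and the scene stay as the last step left them, time stands still between calls to the robot, and variables do not carry over. Pictures are saved under pics/ and viewed, at most 14 in all, crops included, and the job is handed in when it is done.

Besides the shell and the picture viewer there is one more tool, called after "Emit:" as name(argument=value, ...) on one line, values as JSON. step_arm: Moves the arm, as the interface text tells. Its arguments: {"type":"object","properties":{"steps":{"type":"array"},"grip_force":{"type":"number"}},"required":["steps"]}

```bash
ls; mkdir -p pics
cat > h.py <<'E'
import numpy as np, cv2
from scipy.spatial.transform import Rotation as R
from bench import env, get_image
def rot(a):
    a=np.array(a,float)
    return a if a.shape==(3,3) else R.from_quat(a,scalar_first=True).as_matrix()
def cloud(im):
    "world xyz for every pixel from z_map"
    z=im['z_map'].astype(float); K=im['mtx']; v,u=np.mgrid[:480,:640]
    p=np.dstack([(u-K[0,2])/K[0,0]*z,-(v-K[1,2])/K[1,1]*z,-z])
    return p@rot(im['attitude']).T+np.array(im['xyz'])
def proj(im,p):
    c=(np.array(p,float)-np.array(im['xyz']))@rot(im['attitude']); K=im['mtx']
    return [K[0,0]*c[0]/-c[2]+K[0,2],K[1,1]*-c[1]/-c[2]+K[1,2]]
def ray(im,u,v,h):
    K=im['mtx']; d=rot(im['attitude'])@np.array([(u-K[0,2])/K[0,0],-(v-K[1,2])/K[1,1],-1.])
    o=np.array(im['xyz'],float); return o+d*(h-o[2])/d[2]
def save(n,px): cv2.imwrite('pics/'+n,np.ascontiguousarray(px[:,:,::-1]))
E
python3 - <<'E'
from h import *
for n in('side','top'):
    im=get_image(n); save(n+'0.png',im['pixels']); print(n,im['mtx'],im['xyz'],im['attitude'],[k for k in im],(im['z_map']>0).mean())
print(env.read_state())
E
```

```text
pics
side [[514.81563121   0.         324.70467124]
 [  0.         514.81563121 235.00141764]
 [  0.           0.           1.        ]] [ 376.00025053  747.01692598 1026.44544033] [-0.11238072 -0.03711002  0.35145434  0.92869439] ['pixels', 'z_map', 'mtx', 'xyz', 'attitude'] 0.9961067708333333
top [[541.77975731   0.         324.20635911]
 [  0.         541.77975731 245.2802018 ]
 [  0.           0.           1.        ]] [ 438.34715708  -32.52232803 1535.38599089] [ 0.71159373  0.02894509 -0.03408038 -0.70116694] ['pixels', 'z_map', 'mtx', 'xyz', 'attitude'] 0.995927734375
{'clock': 0.1, 'joint_pos': array([-1.16961798e+00,  3.00407682e-01,  1.52150103e+00,  3.43627409e-05,
        1.32068666e+00, -6.66037087e-02]), 'qvel': array([ 0.00113991, -0.00086998,  0.00051781,  0.00071292, -0.00035535,
       -0.00068111]), 'joint_torque': array([-3.12562424e-04, -5.44381714e+01, -3.62373447e+01, -1.33635190e-04,
        3.04646557e-03, -2.84157483e-05]), 'ee_pos': array([ 247.93344016, -490.75264708,  255.78995241]), 'orientation': array([-4.97129380e-04,  9.72772825e-01,  2.31760175e-01, -6.70677108e-05]), 'wrist_force': array([-0.6512115 , -0.35408766, -0.15923037]), 'torque': array([ 0.01476857, -0.00175617,  0.00586268]), 'grasp_force': 0.0, 'opening': 85.27534402470314}
```

View pics/top0.png

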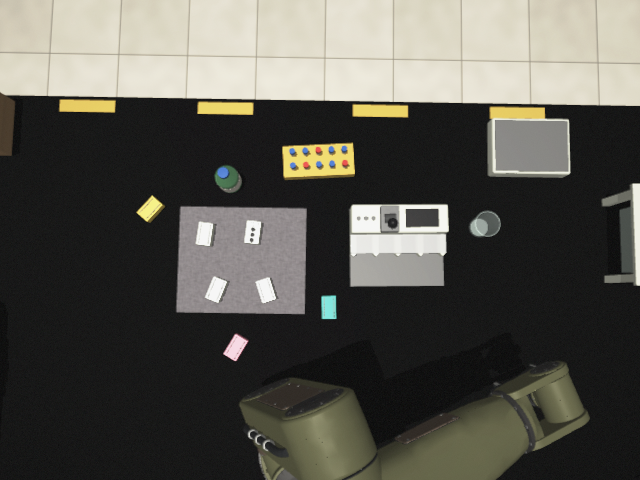

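View pics/side0.png

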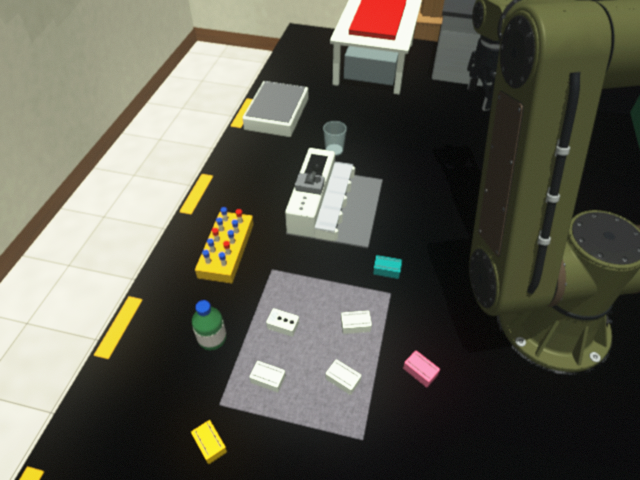

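The top view shows the mat with four white blocks: (205,234), (253,232), (216,290) and (266,290). Only (253,232) shows wells; the others are probably upside down. The look-alikes to leave alone are pink (235,347), yellow (150,209) and turquoise (329,307). The reader is at (398,245), with its mouth facing the robot.

```bash
cat >> h.py <<'E'
def carts(im,zmin=15,box=None):
    "white blobs: top faces -> centre, long-axis angle(deg), size, z"
    P=cloud(im); px=im['pixels'].astype(int)
    m=(P[:,:,2]>zmin)&(P[:,:,2]<90)&(px.min(2)>110)&(px.max(2)-px.min(2)<40)
    if box: m&=(P[:,:,0]>box[0])&(P[:,:,0]<box[1])&(P[:,:,1]>box[2])&(P[:,:,1]<box[3])
    m=cv2.morphologyEx(m.astype(np.uint8),cv2.MORPH_CLOSE,np.ones((7,7)))
    out=[]
    for c in cv2.findContours(m,0,2)[0]:
        if cv2.contourArea(c)<150: continue
        mm=np.zeros(m.shape,np.uint8); cv2.drawContours(mm,[c],-1,1,-1)
        z=np.median(P[:,:,2][mm>0]); q=np.array([ray(im,u,v,z)[:2] for u,v in c[:,0]],np.float32)
        (x,y),(w,h),a=cv2.minAreaRect(q)
        if w<h: a+=90
        out.append((round(float(x),1),round(float(y),1),round((a+90)%180-90,1),round(max(w,h)),round(min(w,h)),round(float(z)),[int(t) for t in c[:,0].mean(0)]))
    return out
E
python3 - <<'E'
from h import *
im=get_image('top'); px=im['pixels']
print(*carts(im),sep='\n')
P=cloud(im)
z=P[:,:,2]
for (u,v) in [(355,240),(400,220),(421,217),(391,223),(392,215),(400,245),(400,270),(354,280),(440,280),(205,234),(240,300),(318,148),(485,225),(228,175)]: print((u,v),P[v,u].round(1))
save('crop1.png',cv2.resize(px[195:320,160:460],None,fx=2.6,fy=2.6,interpolation=cv2.INTER_CUBIC))
s=get_image('side'); print(*carts(s),sep='\n')
save('crop2.png',cv2.resize(s['pixels'][140:420,210:410],None,fx=2.1,fy=2.1,interpolation=cv2.INTER_CUBIC))
E
```

```text
(288.5, 197.6, -30.2, 61, 36, 28, [235, 345])
(446.2, 117.7, 19.2, 63, 40, 28, [265, 290])
(446.2, 255.7, -20.8, 64, 40, 28, [215, 289])
(600.5, 292.6, -6.7, 64, 40, 29, [204, 234])
(607.3, 158.4, -6.3, 64, 40, 28, [252, 231])
(607.4, -243.9, -88.5, 267, 150, 83, [406, 242])
(857.2, -612.0, -89.9, 229, 163, 50, [517, 150])
(355, 240) [ 587.1 -127.    50. ]
(400, 220) [ 639.7 -245.9   85.3]
(421, 217) [ 648.4 -302.2   87.9]
(391, 223) [ 619.  -209.7  176.5]
(392, 215) [ 647.3 -219.1  124.1]
(400, 245) [ 575.6 -251.9   45. ]
(400, 270) [ 508.1 -257.3    9.2]
(354, 280) [ 478.  -127.7   12.5]
(440, 280) [ 481.6 -370.5    8. ]
(205, 234) [599.2 289.8  33.6]
(240, 300) [417.4 192.4  -1.3]
(318, 148) [836.9 -21.3  76.5]
(485, 225) [ 640.6 -501.2    2.6]
(228, 175) [747.3 215.1 123.4]
(598.4, 296.8, -6.7, 66, 45, 27, [266, 375])
(444.7, 259.5, -20.6, 66, 45, 27, [343, 375])
(744.8, 253.1, 16.7, 58, 34, 44, [208, 337])
(444.5, 123.4, 19.1, 65, 49, 27, [355, 321])
(605.3, 163.3, -5.9, 66, 47, 27, [281, 320])
(617.6, -296.8, -88.7, 432, 152, 48, [319, 180])
(853.3, -590.5, -89.5, 267, 169, 50, [274, 107])
(600.7, -922.7, 0.1, 181, 67, 90, [369, 54])
(2007.6, -897.1, -85.1, 399, 161, 47, [26, 19])
```

View pics/crop1.png

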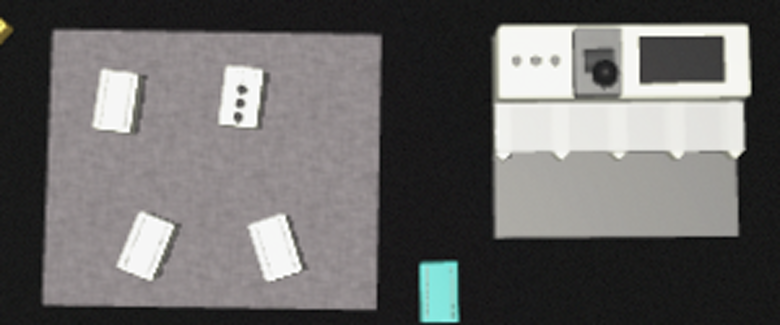

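The crop confirms the choice. The block at (253,232) has three wells, so it's face up. The other three white blocks show the two thin lines, so all three are upside down. That makes four cartridges for four bays. Next I'll measure the reader.

Run:
```python
from h import *
im=get_image('top'); P=cloud(im); px=im['pixels'].astype(int); z=P[:,:,2]
reg=(P[:,:,0]>440)&(P[:,:,0]<720)&(P[:,:,1]>-420)&(P[:,:,1]<-90)
def rect(m,h):
    m=cv2.morphologyEx(m.astype(np.uint8),cv2.MORPH_OPEN,np.ones((3,3)))
    c=max(cv2.findContours(m,0,2)[0],key=cv2.contourArea)
    q=np.array([ray(im,u,v,h)[:2] for u,v in c[:,0]],np.float32); r=cv2.minAreaRect(q); print(r, cv2.boxPoints(r).round(1).tolist())
rect(reg&(z<25)&(px.min(2)>90),6)
rect(reg&(z>70)&(px.min(2)>10),86)
rect(reg&(z>70)&(px.min(2)>180),86)
for n in('top',):
  # black ball
  m=reg&(z>140); print('ball',P[m].mean(0),P[m].max(0))
t=(px[:,:,2]>150)&(px[:,:,0]<120)&(px[:,:,1]>150); print('turq',P[t&(z<60)].mean(0))
b=(px[:,:,2]>120)&(px[:,:,0]<80)&(z>80)&(z<200); print('bottle',P[b].mean(0))
```

```text
((510.1748962402344, -247.93922424316406), (91.61949920654297, 264.3363342285156), 1.4808400869369507) [[461.0, -117.0], [467.79998779296875, -381.20001220703125], [559.4000244140625, -378.8999938964844], [552.5999755859375, -114.5999984741211]]
((643.7557373046875, -244.5777130126953), (79.03125, 262.8045349121094), 0.9011391401290894) [[602.2000122070312, -113.80000305175781], [606.2999877929688, -376.6000061035156], [685.2999877929688, -375.29998779296875], [681.2000122070312, -112.5999984741211]]
((644.7664794921875, -308.8817443847656), (73.55804443359375, 132.64463806152344), 0.9002004861831665) [[607.0, -243.10000610351562], [609.0, -375.79998779296875], [682.5999755859375, -374.6000061035156], [680.5, -242.0]]
ball [ 621.37594451 -215.19695856  167.66050338] [ 633.59879585 -203.84739306  177.07598107]
turq [405.65638427 -60.97887786  26.99532971]
bottle [762.16588098 221.73459157 115.84658859]
```

Emit:
step_arm(steps=[[0.0141,0.0272,-0.0055,0,0,-1.38,1],[0.0141,0.0272,-0.0055,0,0,-1.38,1],[0.0141,0.0272,-0.0055,0,0,-1.38,1],[0.0141,0.0272,-0.0055,0,0,-1.38,1],[0.0141,0.0272,-0.0055,0,0,-1.38,1],[0.0141,0.0272,-0.0055,0,0,-1.38,1],[0.0141,0.0272,-0.0055,0,0,-1.38,1],[0.0141,0.0272,-0.0055,0,0,-1.38,1]], grip_force=60)

```text
clock: 0.92
ee_pos: [361.2, -271.9, 212.1]
orientation: [0.0, 0.991, 0.136, 0.0]
wrist_force: [-0.1, -1.2, 0.2]
opening: 85.6
grasp_force: 0.0
```

Emit:
step_arm(steps=[[0.0141,0.0272,-0.0055,0,0,-1.38,1],[0.0141,0.0272,-0.0055,0,0,-1.38,1],[0.0141,0.0272,-0.0055,0,0,-1.38,1],[0.0141,0.0272,-0.0055,0,0,-1.38,1],[0.0141,0.0272,-0.0055,0,0,-1.38,1],[0.0141,0.0272,-0.0055,0,0,-1.38,1],[0.0141,0.0272,-0.0055,0,0,-1.38,1],[0.0141,0.0272,-0.0055,0,0,-1.38,1]])

```text
clock: 1.58
ee_pos: [474.1, -54.2, 168.1]
orientation: [0.0, 0.999, 0.041, 0.0]
wrist_force: [1.5, -0.7, 0.5]
opening: 85.5
grasp_force: 0.0
```

Emit:
step_arm(steps=[[0.0141,0.0272,-0.0055,0,0,-1.38,1],[0.0141,0.0272,-0.0055,0,0,-1.38,1],[0.0141,0.0272,-0.0055,0,0,-1.38,1],[0.0141,0.0272,-0.0055,0,0,-1.38,1],[0.0141,0.0272,-0.0055,0,0,-1.38,1],[0.0141,0.0272,-0.0055,0,0,-1.38,1],[0.0141,0.0272,-0.0055,0,0,-1.38,1],[0.0141,0.0272,-0.0055,0,0,-1.38,1]])

```text
clock: 2.25
ee_pos: [586.8, 163.4, 123.8]
orientation: [0.0, 0.998, -0.056, -0.0]
wrist_force: [-0.2, -0.4, -0.4]
opening: 85.3
grasp_force: 0.0
```

Emit:
step_arm(steps=[[0,0,0,0,0,0,1],[0,0,0,0,0,0,1]])

```text
clock: 2.42
ee_pos: [586.2, 162.9, 123.4]
orientation: [0.0, 0.999, -0.054, -0.001]
wrist_force: [0.4, 0.1, 0.3]
opening: 85.7
grasp_force: 0.0
```

Emit:
step_arm(steps=[[0.0005,-0.001,-0.0235,0,0,0,1],[0.0005,-0.001,-0.0235,0,0,0,1],[0,0,-0.0235,0,0,0,1],[0,0,-0.0235,0,0,0,1],[0,0,0,0,0,0,1],[0,0,0,0,0,0,-1],[0,0,0,0,0,0,-1],[0,0,0,0,0,0,-1]])

```text
clock: 3.08
ee_pos: [588.2, 159.8, 32.3]
orientation: [-0.0, 0.998, -0.055, 0.001]
wrist_force: [1.6, -0.5, 0.6]
opening: 51.7
grasp_force: 0.0
```

Emit:
step_arm(steps=[[0,0,0,0,0,0,-1],[0,0,0,0,0,0,-1],[0,0,0,0,0,0,-1],[0,0,0,0,0,0,-1]])

```text
clock: 3.42
ee_pos: [588.3, 160.0, 32.2]
orientation: [-0.0, 0.998, -0.055, 0.001]
wrist_force: [-1.3, -1.0, 7.9]
opening: 38.8
grasp_force: 61.5
```

Emit:
step_arm(steps=[[0,0,0.02,0,0,0,-1],[0,0,0.03,0,0,0,-1],[0,0,0.03,0,0,0,-1],[-0.0112,-0.0315,0,0,0,0.76,-1],[-0.0112,-0.0315,0,0,0,0.76,-1],[-0.0112,-0.0315,0,0,0,0.76,-1],[-0.0112,-0.0315,0,0,0,0.76,-1],[-0.0112,-0.0315,0,0,0,0.76,-1]])

```text
clock: 4.08
ee_pos: [530.8, 1.1, 111.2]
orientation: [0.0, 1.0, -0.021, 0.001]
wrist_force: [0.5, -0.2, -0.6]
opening: 38.8
grasp_force: 60.6
```

Emit:
step_arm(steps=[[-0.0112,-0.0315,0,0,0,0.76,-1],[-0.0112,-0.0315,0,0,0,0.76,-1],[-0.0112,-0.0315,0,0,0,0.76,-1],[-0.0112,-0.0315,0,0,0,0.76,-1],[-0.0112,-0.032,0,0,0,0.76,-1],[0,0,-0.025,0,0,0,-1],[0,0,-0.025,0,0,0,-1],[0,0,0,0,0,0,-1]])

```text
clock: 4.75
ee_pos: [473.5, -155.5, 57.5]
orientation: [-0.001, 1.0, 0.011, -0.002]
wrist_force: [-0.5, 0.8, -0.9]
opening: 39.2
grasp_force: 60.7
```

Run:
```python
from h import *
s=env.read_state(); print(s['ee_pos'],s['orientation'],s['opening'],s['wrist_force'],s['joint_pos'])
im=get_image('top'); print(*carts(im,10,(300,720,-90,400)),sep='\n')
S=get_image('side'); save('s1.png',cv2.resize(S['pixels'][120:300,250:450],None,fx=3,fy=3))
```

```text
[ 473.54861253 -155.46766766   57.50110473] [-9.43147172e-04  9.99940679e-01  1.06296035e-02 -2.18200974e-03] 39.175880434714884 [-0.47540158  0.77686328 -0.88948114] [-3.90729619e-01  4.57268354e-01  1.82932471e+00  4.15739597e-05
  8.59753727e-01  1.15877983e+00]
(448.2, 112.0, 19.2, 63, 52, 28, [265, 289])
(449.5, 262.6, -18.6, 67, 56, 28, [215, 289])
(600.7, 293.4, -5.8, 65, 42, 28, [204, 234])
```

View pics/s1.png

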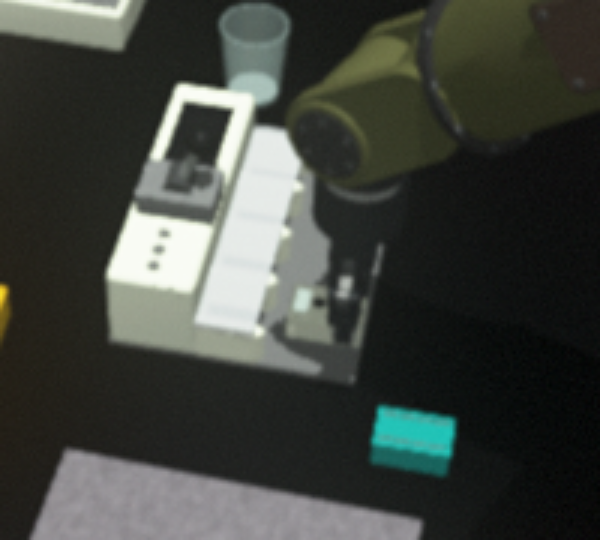

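The side view shows the cartridge held wells up, window end towards the reader, at crop (305,300), just in front of bay 3. Now I'll lower it and slide it in.

Emit:
step_arm(steps=[[0,0,-0.01,0,0,0,-1],[0,0,-0.0085,0,0,0,-1],[0.013,0.0003,0,0,0,0,-1],[0.013,0.0003,0,0,0,0,-1],[0.013,0.0003,0,0,0,0,-1],[0.0125,0.0003,0,0,0,0,-1],[0,0,0,0,0,0,-1]])

```text
clock: 5.43
ee_pos: [528.7, -154.1, 42.0]
orientation: [0.0, 1.0, 0.012, 0.001]
wrist_force: [-0.6, 0.2, -1.2]
opening: 38.5
grasp_force: 60.7
```

Emit:
step_arm(steps=[[0,0,-0.0035,0,0,0,-1],[0,0,0,0,0,0,0.25],[0,0,0,0,0,0,0.25],[0,0,0,0,0,0,0.25],[-0.012,-0.0003,0,0,0,0,0.25],[-0.014,-0.0003,0,0,0,0,0.25],[-0.014,-0.0003,0.004,0,0,0,0.25],[0,0,0.002,0,0,0,-1]])

```text
clock: 6.1
ee_pos: [484.9, -155.3, 44.4]
orientation: [-0.0, 1.0, 0.011, -0.001]
wrist_force: [-1.6, 0.1, 0.1]
opening: 43.0
grasp_force: 0.0
```

Emit:
step_arm(steps=[[0,0,0,0,0,0,-1],[0,0,0,0,0,0,-1],[0,0,0,0,0,0,-1],[0,0,0,0,0,0,-1]])

```text
clock: 6.43
ee_pos: [487.3, -155.3, 44.2]
orientation: [0.0, 1.0, 0.011, 0.0]
wrist_force: [-0.5, 0.3, -0.5]
opening: 0.1
grasp_force: 0.0
```

Run:
```python
from h import *
im=get_image('top'); save('t2.png',cv2.resize(im['pixels'][190:320,320:470],None,fx=4,fy=4,interpolation=cv2.INTER_CUBIC))
print(proj(im,[551.4,-153.8,34]),proj(im,[552.8,-215.8,34]))
```

```text
[np.float64(364.13550252085076), np.float64(253.49441179266125)] [np.float64(386.4182675646824), np.float64(253.32577192833156)]
```

View pics/t2.png

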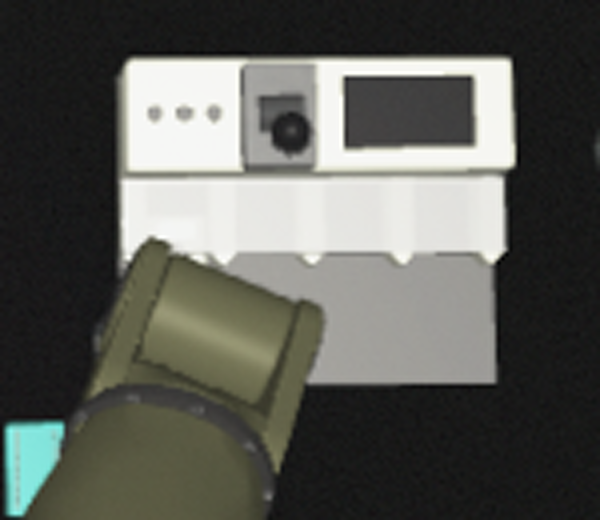

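The top view shows the cartridge under the hood in bay 3, front end at crop (170,220), so I'll push it home.

Emit:
step_arm(steps=[[0.01,0.0002,0,0,0,0,-1],[0.01,0.0002,0,0,0,0,-1],[0.008,0.0002,0,0,0,0,-1],[0.006,0.0002,0,0,0,0,-1],[0.004,0,0,0,0,0,-1],[0.002,0,0,0,0,0,-1],[0,0,0,0,0,0,-1]])

```text
clock: 7.07
ee_pos: [526.9, -154.4, 44.1]
orientation: [-0.0, 1.0, 0.011, -0.0]
wrist_force: [-0.3, 0.2, -0.5]
opening: -0.2
grasp_force: 0.0
```

Emit:
step_arm(steps=[[0.001,0,0,0,0,0,-1],[0.001,0,0,0,0,0,-1],[0.001,0,0,0,0,0,-1],[0,0,0,0,0,0,-1]])

```text
clock: 7.4
ee_pos: [527.4, -154.4, 44.0]
orientation: [-0.001, 1.0, 0.011, -0.003]
wrist_force: [-20.8, -0.3, 13.6]
opening: -0.0
grasp_force: 10.8
```

Emit:
step_arm(steps=[[-0.01,0,0,0,0,0,-1],[-0.015,0,0.01,0,0,0,-1],[0,0,0.035,0,0,0,-1],[0,0,0.03,0,0,0,0],[0,0,0.03,0,0,0,1],[0,0,0,0,0,0,1]])

```text
clock: 7.9
ee_pos: [506.7, -155.3, 155.1]
orientation: [0.002, 1.0, 0.011, 0.004]
wrist_force: [0.2, -0.1, 1.4]
opening: 35.8
grasp_force: 0.0
```

Run:
```python
from h import *
im=get_image('top'); print(*carts(im,10,(300,720,-90,400)),sep='\n')
P=cloud(im);m=(P[:,:,1]>-180)&(P[:,:,1]<-125)&(P[:,:,0]>500)&(P[:,:,0]<560)
save('t3.png',np.hstack([cv2.resize(i['pixels'][a:a+100,b:b+100],None,fx=4,fy=4,interpolation=cv2.INTER_CUBIC) for i,a,b in((im,200,330),(get_image('side'),140,270))]))
```

```text
(438.1, 115.7, 12.8, 82, 46, 28, [265, 290])
(445.7, 264.6, -89.2, 75, 69, 28, [214, 289])
(599.8, 287.2, -6.1, 65, 51, 28, [205, 235])
```

View pics/t3.png

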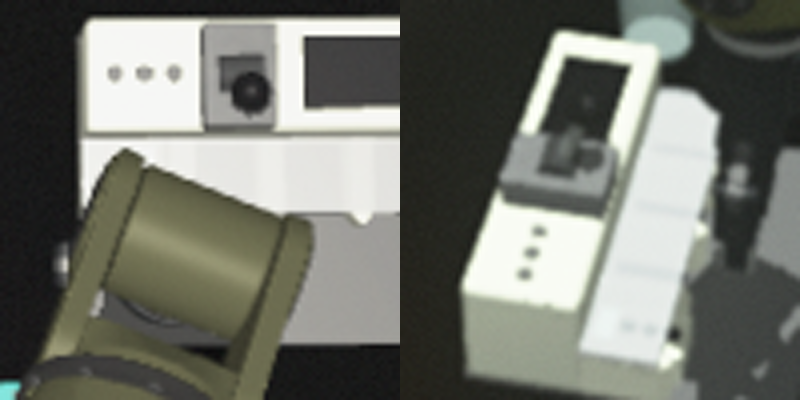

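The side crop shows bay 3's cartridge home with its wells up; two wells show through the hood and one outside. Next is the first inverted cartridge at (446,118).

Emit:
step_arm(steps=[[-0.0063,0.0345,0,0,0,2.24,1],[-0.0063,0.0345,0,0,0,2.24,1],[-0.0063,0.0345,0,0,0,2.24,1],[-0.0063,0.0345,0,0,0,2.24,1],[-0.0063,0.0345,0,0,0,2.24,1],[-0.0063,0.0345,0,0,0,2.24,1],[-0.0063,0.0345,0,0,0,2.24,1],[-0.0063,0.0345,0,0,0,2.24,1]])

```text
clock: 8.67
ee_pos: [453.3, 122.9, 148.0]
orientation: [-0.0, 0.986, 0.168, -0.001]
wrist_force: [0.5, -0.7, 0.1]
opening: 85.6
grasp_force: 0.0
```

Emit:
step_arm(steps=[[0,0,0,-2.115,6.07,0,1],[0,0,0,-2.115,6.07,0,1],[0,0,0,-2.115,6.07,0,1],[0,0,0,-2.115,6.07,0,1],[0,0,0,-2.115,6.07,0,1],[0,0,0,-2.115,6.07,0,1],[0,0,0,-2.115,6.07,0,1],[0,0,0,0,0,0,1]])

```text
clock: 9.33
ee_pos: [453.9, 121.4, 146.0]
orientation: [0.064, 0.909, 0.154, -0.383]
wrist_force: [-0.5, 0.6, -0.4]
opening: 85.3
grasp_force: 0.0
```

```bash
cat >> h.py <<'E'
def st():
    s=env.read_state(); M=rot(s['orientation'])
    print('t',round(s['clock'],1),'tcp',s['ee_pos'].round(1),'x',M[:,0].round(3),'y',M[:,1].round(3),'z',M[:,2].round(3),'J',s['joint_pos'].round(2),'open',round(s['opening'],1),'F',s['wrist_force'].round(1))
    return s['ee_pos'],M
E
python3 - <<'E'
from h import *
st()
for n in('top','side'):
    im=get_image(n); print(*carts(im,18,(300,720,-90,400)),sep='\n')
E
```

```text
t 9.3 tcp [453.9 121.4 146. ] x [ 0.66   0.231 -0.715] y [ 0.329 -0.944 -0.001] z [-0.675 -0.235 -0.699] J [ 0.22  0.65  1.44 -0.08  1.84  1.47] open 85.3 F [-0.5  0.6 -0.4]

(598.3, 296.2, -6.7, 66, 44, 28, [265, 374])
(444.7, 259.2, -20.9, 66, 44, 28, [343, 375])
(443.7, 125.3, 20.9, 64, 40, 27, [357, 321])
```

Emit:
step_arm(steps=[[0.0018,0,-0.0295,0,0,0,1],[0,0,-0.0295,0,0,0,1],[0,0,-0.0295,0,0,0,1],[0,0,-0.0285,0,0,0,1],[0,0,0,0,0,0,1],[0,0,0,0,0,0,-1],[0,0,0,0,0,0,-1],[0,0,0,0,0,0,-1]])

```text
clock: 10.1
ee_pos: [457.2, 121.7, 34.3]
orientation: [0.064, 0.912, 0.154, -0.375]
wrist_force: [-0.0, -1.1, 0.6]
opening: 51.5
grasp_force: 0.0
```

Emit:
step_arm(steps=[[0,0,0,0,0,0,-1],[0,0,0,0,0,0,-1],[0,0,0,0,0,0,-1],[0,0,0,0,0,0,-1]])

```text
clock: 10.43
ee_pos: [457.2, 121.7, 34.1]
orientation: [0.064, 0.912, 0.154, -0.376]
wrist_force: [2.2, 0.0, 8.4]
opening: 38.6
grasp_force: 61.0
```

Run:
```python
from h import *
st()
```

```text
t 10.4 tcp [457.2 121.7  34.1] x [ 0.67   0.233 -0.705] y [ 0.329 -0.944  0.   ] z [-0.666 -0.232 -0.709] J [ 0.22  0.82  1.45 -0.08  1.65  1.48] open 38.6 F [2.2 0.  8.4]
```

Emit:
step_arm(steps=[[0,0,0.02,0,0,0,-1],[0,0,0.03,0,0,0,-1],[0,0,0.03,0,0,0,-1],[0,0,0.015,2.277,-6.53,0,-1],[0,0,0,2.277,-6.53,0,-1],[0,0,0,2.277,-6.53,0,-1],[0,0,0,2.277,-6.53,0,-1],[0,0,0,2.277,-6.53,0,-1]])

```text
clock: 11.1
ee_pos: [456.8, 121.6, 128.9]
orientation: [0.015, 0.982, 0.166, -0.085]
wrist_force: [1.1, 0.6, 0.0]
opening: 38.5
grasp_force: 60.2
```

Emit:
step_arm(steps=[[0,0,0,2.277,-6.53,0,-1],[0,0,0,2.277,-6.53,0,-1],[0,0,0,2.277,-6.53,0,-1],[0,0,0,2.277,-6.53,0,-1],[0,0,0,2.277,-6.53,0,-1],[0,0,0,2.277,-6.53,0,-1],[0,0,0,2.277,-6.53,0,-1],[0,0,0,2.277,-6.53,0,-1]])

```text
clock: 11.77
ee_pos: [455.5, 127.9, 128.4]
orientation: [-0.066, 0.935, 0.165, 0.307]
wrist_force: [0.1, -0.3, 0.3]
opening: 38.6
grasp_force: 60.3
```

Run:
```python
from h import *
st()
im=get_image('side'); save('s4.png',cv2.resize(im['pixels'][250:400,270:440],None,fx=4,fy=4,interpolation=cv2.INTER_CUBIC))
```

```text
t 11.8 tcp [455.5 127.9 128.4] x [0.757 0.267 0.597] y [ 0.348 -0.937 -0.021] z [ 0.553  0.224 -0.802] J [0.12 0.11 2.23 0.7  0.24 0.71] open 38.6 F [ 0.1 -0.3  0.3]
```

View pics/s4.png

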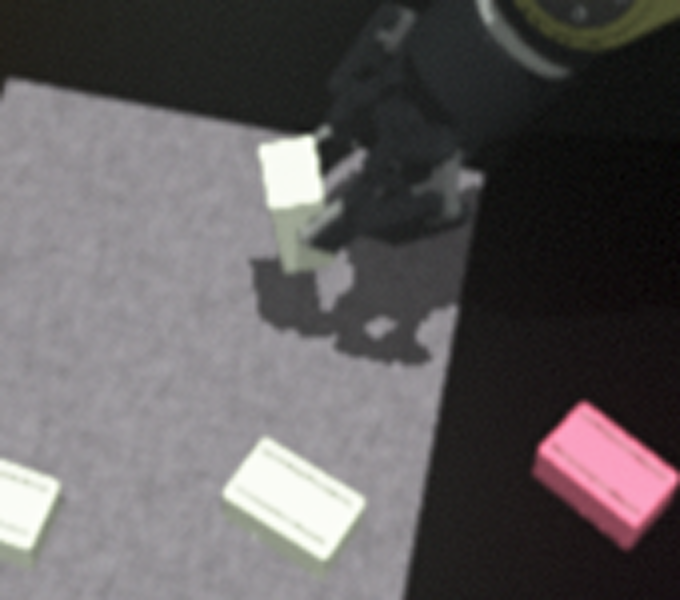

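The side view shows the cartridge held nearly upright, with its top at crop (290,170). The wrist stopped about 8° short of the full turn because J5 is near zero. I'll move farther out, set it down and let the bench square it up.

Emit:
step_arm(steps=[[0.0143,0.005,0,0,0,0,-1],[0.0143,0.005,0,0,0,0,-1],[0.0143,0.005,-0.01,0,0,0,-1],[0.0143,0.005,-0.02,0,0,0,-1],[0,0,-0.02,0,0,0,-1],[0,0,-0.02,0,0,0,-1],[0,0,0,0,0,0,-1]])

```text
clock: 12.4
ee_pos: [513.0, 149.4, 67.9]
orientation: [-0.068, 0.935, 0.166, 0.305]
wrist_force: [-0.6, 0.0, -0.5]
opening: 38.7
grasp_force: 60.4
```

Run:
```python
from h import *
st()
```

```text
t 12.4 tcp [513.  149.4  67.9] x [0.759 0.268 0.593] y [ 0.351 -0.936 -0.026] z [ 0.548  0.228 -0.805] J [0.16 0.37 2.09 1.15 0.15 0.28] open 38.7 F [-0.6  0.  -0.5]
```

Emit:
step_arm(steps=[[0.004,0.001,-0.008,0,0,0,-1],[0.004,0.001,-0.006,0,0,0,-1],[0,0,-0.004,0,0,0,-1],[0,0,-0.003,0,0,0,-1],[0,0,0,0,0,0,-1]])

```text
clock: 12.82
ee_pos: [522.3, 151.6, 49.8]
orientation: [-0.068, 0.935, 0.166, 0.307]
wrist_force: [0.3, 0.6, 1.4]
opening: 38.8
grasp_force: 60.5
```

Emit:
step_arm(steps=[[0,0,-0.002,0,0,0,-1],[0,0,-0.002,0,0,0,-1],[0,0,0,0,0,0,-1]], grip_force=20)

```text
clock: 13.07
ee_pos: [524.3, 152.3, 49.0]
orientation: [-0.069, 0.934, 0.166, 0.31]
wrist_force: [-8.0, -0.6, 30.2]
opening: 38.9
grasp_force: 63.8
```

Run:
```python
from h import *
st()
```

```text
t 13.1 tcp [524.3 152.3  49. ] x [0.753 0.267 0.602] y [ 0.352 -0.936 -0.025] z [ 0.556  0.231 -0.798] J [ 0.16  0.43  2.07  1.49  0.14 -0.06] open 38.9 F [-8.  -0.6 30.2]
```

Emit:
step_arm(steps=[[0,0,0.003,0,0,0,-1],[0,0,0,0,0,0,0],[0,0,0,0,0,0,0.3],[0,0,0,0,0,0,1],[0,0,0,0,0,0,1],[0,0,0,0,0,0,1],[0,0,0,0,0,0,1]], grip_force=60)

```text
clock: 13.65
ee_pos: [521.5, 151.1, 47.2]
orientation: [-0.068, 0.935, 0.165, 0.306]
wrist_force: [-0.3, 0.4, -0.0]
opening: 85.3
grasp_force: 0.0
```

Emit:
step_arm(steps=[[-0.018,-0.007,0.01,0,0,0,1],[-0.02,-0.008,0.02,0,0,0,1],[-0.02,-0.008,0.03,0,0,0,1],[-0.01,-0.005,0.04,0,0,0,1],[0,0,0.03,0,0,0,1],[0,0,0,0,0,0,1]])

```text
clock: 14.15
ee_pos: [471.9, 132.8, 142.0]
orientation: [-0.073, 0.933, 0.167, 0.311]
wrist_force: [0.1, -0.4, 0.8]
opening: 85.5
grasp_force: 0.0
```

Run:
```python
from h import *
st()
for n in('top','side'):
    im=get_image(n); print(*carts(im,18,(300,720,-90,400)),sep='\n')
save('s5.png',cv2.resize(im['pixels'][240:400,240:440],None,fx=3,fy=3,interpolation=cv2.INTER_CUBIC))
```

```text
t 14.2 tcp [471.9 132.8 142. ] x [0.751 0.266 0.605] y [ 0.358 -0.933 -0.033] z [ 0.556  0.241 -0.796] J [0.12 0.11 2.18 0.67 0.28 0.74] open 85.5 F [ 0.1 -0.4  0.8]
(446.0, 255.2, -20.1, 64, 41, 28, [215, 289])
(600.3, 292.5, -6.1, 65, 40, 28, [203, 235])
(598.9, 296.2, -7.2, 65, 44, 28, [266, 375])
(444.8, 259.3, -20.9, 66, 44, 28, [343, 375])
(531.0, 170.4, -70.1, 67, 30, 61, [313, 323])
```

View pics/s5.png

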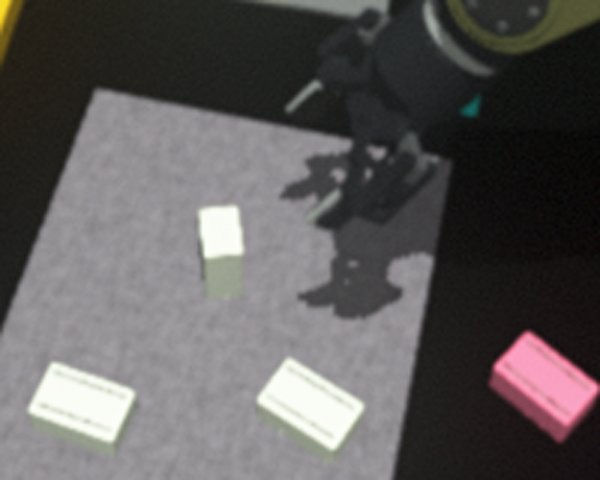

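The side view shows the cartridge standing upright at crop (220,230). The next turn will go from 60° inward to 30° outward, which keeps J5 away from zero.

```bash
cat >> h.py <<'E'
def Rt(phi,tilt):
    "tool orientation: tool x near d(phi deg); tilt deg >0 = inward"
    base=R.from_euler('z',phi,degrees=True).as_matrix()@np.diag([1.,-1,-1])
    n=np.array([-np.sin(np.radians(phi)),np.cos(np.radians(phi)),0])
    return R.from_rotvec(np.radians(tilt)*n).as_matrix()@base
def turn(phi,tilt):
    p,M=st(); return R.from_matrix(Rt(phi,tilt)@M.T).as_rotvec(degrees=True).round(2)
E
python3 - <<'E'
from h import *
im=get_image('top'); P=cloud(im); px=im['pixels']
v=turn(20,60); print(v, (v/14).round(2))
# standing cart pixels in the top view
m=(np.abs(P[:,:,0]-538)<60)&(np.abs(P[:,:,1]-157)<60)&(px.min(2)>200); print(m.sum(),P[m].mean(0) if m.any() else '')
E
```

```text
t 14.3 tcp [470.6 133.1 137.8] x [0.753 0.267 0.601] y [ 0.359 -0.933 -0.035] z [ 0.551  0.242 -0.798] J [0.12 0.12 2.18 0.69 0.28 0.72] open 85.2 F [ 0.1 -0.6 -0.7]
[-35.41  90.28   0.9 ] [-2.53  6.45  0.06]
148 [536.19502255 158.62690797  61.36344794]
```

Emit:
step_arm(steps=[[0,-0.01,0.006,-2.53,6.45,0.06,1],[0,-0.01,0.006,-2.53,6.45,0.06,1],[0,-0.01,0.006,-2.53,6.45,0.06,1],[0,-0.01,0.006,-2.53,6.45,0.06,1],[0,-0.01,0.006,-2.53,6.45,0.06,1],[0,-0.01,0.006,-2.53,6.45,0.06,1],[0,-0.01,0.006,-2.53,6.45,0.06,1]])

```text
clock: 14.88
ee_pos: [470.8, 70.9, 176.8]
orientation: [-0.006, 0.981, 0.176, -0.075]
wrist_force: [-1.4, 1.0, 0.5]
opening: 85.4
grasp_force: 0.0
```

Emit:
step_arm(steps=[[0,-0.01,0.006,-2.53,6.45,0.06,1],[0,-0.01,0.006,-2.53,6.45,0.06,1],[0,-0.01,0.006,-2.53,6.45,0.06,1],[0,-0.01,0.006,-2.53,6.45,0.06,1],[0,-0.01,0.006,-2.53,6.45,0.06,1],[0,-0.01,0.006,-2.53,6.45,0.06,1],[0,-0.01,0.006,-2.53,6.45,0.06,1],[0,0,0,0,0,0,1]])

```text
clock: 15.55
ee_pos: [470.8, 0.5, 216.2]
orientation: [0.074, 0.865, 0.152, -0.472]
wrist_force: [-0.4, 0.9, -1.5]
opening: 85.5
grasp_force: 0.0
```

Run:
```python
from h import *
for n in('top','side'):
    im=get_image(n); print(*carts(im,18,(300,720,-90,400)),sep='\n')
im=get_image('top'); print(*carts(im,50,(480,600,100,220)))
print(turn(20,60))
```

```text
(446.2, 255.9, -20.2, 64, 40, 28, [215, 289])
(600.5, 292.5, -6.1, 64, 40, 28, [204, 233])
(598.5, 296.4, -6.7, 66, 44, 28, [266, 374])
(444.8, 259.1, -21.2, 66, 44, 27, [343, 375])
(480.8, 132.8, 16.5, 64, 46, 27, [341, 321])

t 15.7 tcp [470.8   1.4 218.1] x [ 0.519  0.195 -0.832] y [ 0.333 -0.943 -0.013] z [-0.787 -0.271 -0.554] J [ 0.04  0.64  1.35 -0.28  2.09  1.25] open 85.3 F [-0.9 -0.4  0. ]
[-1.93  3.21  0.56]
```

Run:
```python
from h import *
im=get_image('side'); save('s6.png',cv2.resize(im['pixels'][260:400,240:420],None,fx=3,fy=3,interpolation=cv2.INTER_CUBIC))
print(*carts(im,18,(300,720,-90,400)),sep='\n'); st()
```

```text
(598.6, 296.2, -6.7, 66, 44, 28, [266, 374])
(444.8, 259.4, -20.9, 66, 44, 27, [342, 375])
(481.0, 132.0, 13.9, 63, 47, 27, [341, 323])
t 15.8 tcp [470.8   1.4 218.8] x [ 0.52   0.194 -0.832] y [ 0.333 -0.943 -0.012] z [-0.787 -0.271 -0.555] J [ 0.04  0.64  1.35 -0.28  2.09  1.25] open 85.6 F [-0.9  0.1  1.6]
```

View pics/s6.png

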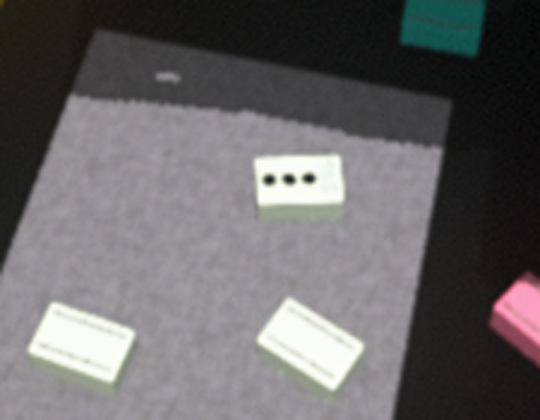

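The side view shows that the knock toppled it flat with its wells up, at crop (298,180). So it's already turned over and only needs a vertical pick. I'll straighten the tool and measure again.

Run:
```python
from h import *
v=turn(15,0); print(v,(v/10).round(2))
```

```text
t 15.8 tcp [470.8   1.4 218.8] x [ 0.52   0.194 -0.832] y [ 0.333 -0.943 -0.012] z [-0.787 -0.271 -0.555] J [ 0.04  0.64  1.35 -0.28  2.09  1.25] open 85.6 F [-0.9  0.1  1.6]
[ 16.09 -53.97  -4.44] [ 1.61 -5.4  -0.44]
```

Emit:
step_arm(steps=[[-0.005,-0.005,0,1.61,-5.4,-0.44,1],[-0.005,-0.005,0,1.61,-5.4,-0.44,1],[-0.005,-0.005,0,1.61,-5.4,-0.44,1],[-0.005,-0.005,0,1.61,-5.4,-0.44,1],[-0.005,-0.005,0,1.61,-5.4,-0.44,1],[-0.005,-0.005,0,1.61,-5.4,-0.44,1],[-0.005,-0.005,0,1.61,-5.4,-0.44,1],[-0.005,-0.005,0,1.61,-5.4,-0.44,1]])

```text
clock: 16.42
ee_pos: [430.9, -38.7, 220.3]
orientation: [0.016, 0.986, 0.137, -0.093]
wrist_force: [0.5, -0.0, 0.5]
opening: 85.3
grasp_force: 0.0
```

Emit:
step_arm(steps=[[-0.005,-0.005,0,1.61,-5.4,-0.44,1],[-0.005,-0.005,0,1.61,-5.4,-0.44,1],[0,0,0,0,0,0,1]])

```text
clock: 16.67
ee_pos: [419.7, -49.3, 220.4]
orientation: [0.0, 0.992, 0.129, 0.004]
wrist_force: [-1.5, 0.4, 0.4]
opening: 85.5
grasp_force: 0.0
```

Run:
```python
from h import *
for n in('top','side'):
    im=get_image(n); print(*carts(im,18,(300,720,-90,400)),sep='\n')
print(turn(17,0))
```

```text
(446.2, 255.7, -20.8, 64, 40, 28, [215, 289])
(482.2, 128.3, 16.2, 64, 40, 28, [262, 276])
(600.5, 292.5, -6.1, 64, 40, 28, [204, 233])
(598.5, 296.3, -6.7, 66, 44, 27, [265, 374])
(445.0, 259.5, -20.9, 66, 44, 27, [342, 375])
(480.7, 133.3, 16.5, 64, 47, 28, [339, 322])
t 16.8 tcp [420.7 -49.  220.4] x [ 0.967  0.257 -0.   ] y [ 0.257 -0.967  0.002] z [ 0.    -0.002 -1.   ] J [-0.2   0.05  1.9  -0.    1.19  1.11] open 85.2 F [ 0.6 -0.1  0.9]
[0.1  0.03 2.13]
```

Emit:
step_arm(steps=[[0.007,0.0286,-0.0167,0,0,0.25,1],[0.007,0.0286,-0.0167,0,0,0.25,1],[0.007,0.0286,-0.0167,0,0,0.25,1],[0.007,0.0286,-0.0167,0,0,0.25,1],[0.007,0.0286,-0.0167,0,0,0.25,1],[0.007,0.0286,-0.0167,0,0,0.25,1],[0,0,0,0,0,0,1]])

```text
clock: 17.35
ee_pos: [462.6, 126.6, 116.2]
orientation: [0.001, 0.989, 0.145, -0.003]
wrist_force: [0.8, 0.2, -0.0]
opening: 85.4
grasp_force: 0.0
```

Run:
```python
from h import *
st()
```

```text
t 17.4 tcp [462.6 126.6 116.2] x [ 0.958  0.286 -0.007] y [ 0.286 -0.958  0.   ] z [-0.006 -0.002 -1.   ] J [ 0.19  0.32  1.85 -0.    0.97  1.47] open 85.4 F [ 0.8  0.2 -0. ]
```

Emit:
step_arm(steps=[[0,-0.001,-0.024,0,0,0,1],[0,-0.001,-0.024,0,0,0,1],[0,-0.001,-0.024,0,0,0,1],[0,0,-0.013,0,0,0,1],[0,0,0,0,0,0,1],[0,0,0,0,0,0,-1],[0,0,0,0,0,0,-1],[0,0,0,0,0,0,-1]])

```text
clock: 18.02
ee_pos: [463.6, 119.7, 35.3]
orientation: [0.001, 0.99, 0.143, -0.0]
wrist_force: [0.1, 0.7, 1.0]
opening: 51.5
grasp_force: 0.0
```

Emit:
step_arm(steps=[[0,0,0,0,0,0,-1],[0,0,0,0,0,0,-1],[0,0,0,0,0,0,-1],[0,0,0,0,0,0,-1]])

```text
clock: 18.35
ee_pos: [463.6, 119.6, 35.5]
orientation: [0.001, 0.99, 0.143, -0.0]
wrist_force: [-3.3, 0.2, 10.3]
opening: 38.5
grasp_force: 60.4
```

Emit:
step_arm(steps=[[0,0,0.02,0,0,0,-1],[0,0,0.03,0,0,0,-1],[0,0,0.03,0,0,0,-1],[0.0013,-0.0307,0,0,0,-1.37,-1],[0.0013,-0.0307,0,0,0,-1.37,-1],[0.0013,-0.0307,0,0,0,-1.37,-1],[0.0013,-0.0307,0,0,0,-1.37,-1],[0.0013,-0.0307,0,0,0,-1.37,-1]])

```text
clock: 19.02
ee_pos: [469.4, -35.5, 114.9]
orientation: [0.001, 0.997, 0.083, -0.001]
wrist_force: [0.1, -0.3, -1.4]
opening: 38.5
grasp_force: 60.4
```

Emit:
step_arm(steps=[[0.0013,-0.0307,0,0,0,-1.37,-1],[0.0013,-0.0307,0,0,0,-1.37,-1],[0.0013,-0.0307,0,0,0,-1.37,-1],[0.0013,-0.0307,0,0,0,-1.37,-1],[0.0013,-0.0307,0,0,0,-1.37,-1],[0.0013,-0.0307,0,0,0,-1.37,-1],[0,0,-0.02,0,0,0,-1],[0,0,-0.02,0,0,0,-1]])

```text
clock: 19.68
ee_pos: [477.7, -220.2, 74.9]
orientation: [0.001, 1.0, 0.01, 0.0]
wrist_force: [0.2, 0.6, -1.8]
opening: 38.5
grasp_force: 60.4
```

Emit:
step_arm(steps=[[0,0,0,0,0,0,-1],[0,0,0,0,0,0,-1]])

```text
clock: 19.85
ee_pos: [477.0, -218.1, 74.2]
orientation: [0.0, 1.0, 0.012, -0.002]
wrist_force: [0.3, -0.1, 0.2]
opening: 38.7
grasp_force: 60.3
```

Run:
```python
from h import *
print(turn(1.3,0))
```

```text
t 19.9 tcp [ 477.  -218.1   74.2] x [ 1.     0.023 -0.004] y [ 0.023 -1.     0.   ] z [-0.004 -0.001 -1.   ] J [-0.5   0.47  1.75 -0.    0.92  1.05] open 38.7 F [ 0.3 -0.1  0.2]
[ 0.03 -0.23 -0.04]
```

Emit:
step_arm(steps=[[0,0.0003,-0.017,0,0,0,-1],[0,0,-0.015,0,0,0,-1],[0,0,0,0,0,0,-1],[0.013,0.0003,0,0,0,0,-1],[0.013,0.0003,0,0,0,0,-1],[0.012,0.0003,0,0,0,0,-1],[0.01,0.0003,0,0,0,0,-1],[0,0,0,0,0,0,-1]])

```text
clock: 20.52
ee_pos: [527.2, -216.7, 44.0]
orientation: [0.001, 1.0, 0.012, -0.0]
wrist_force: [-0.6, 0.6, -0.4]
opening: 38.7
grasp_force: 60.5
```

Run:
```python
from h import *
st()
```

```text
t 20.5 tcp [ 527.2 -216.7   44. ] x [ 1.     0.025 -0.   ] y [ 0.025 -1.     0.002] z [-0.    -0.002 -1.   ] J [-0.45  0.6   1.63 -0.    0.91  1.09] open 38.7 F [-0.6  0.6 -0.4]
```

Same release and push as for bay 3.

Emit:
step_arm(steps=[[0,0,-0.0025,0,0,0,-1],[0,0,0,0,0,0,0.25],[0,0,0,0,0,0,0.25],[0,0,0,0,0,0,0.25],[-0.012,-0.0003,0,0,0,0,0.25],[-0.014,-0.0003,0,0,0,0,0.25],[-0.014,-0.0003,0.003,0,0,0,0.25],[0,0,0,0,0,0,-1]])

```text
clock: 21.18
ee_pos: [483.4, -217.7, 42.8]
orientation: [0.0, 1.0, 0.011, -0.002]
wrist_force: [-0.0, 0.3, -0.3]
opening: 42.5
grasp_force: 0.0
```

Emit:
step_arm(steps=[[0,0,0,0,0,0,-1],[0,0,0,0,0,0,-1],[0,0,0,0,0,0,-1],[0,0,0,0,0,0,-1],[0.01,0.0002,0,0,0,0,-1],[0.01,0.0002,0,0,0,0,-1],[0.008,0.0002,0,0,0,0,-1],[0.006,0.0002,0,0,0,0,-1]])

```text
clock: 21.85
ee_pos: [520.0, -216.8, 42.5]
orientation: [0.001, 1.0, 0.012, -0.001]
wrist_force: [-0.5, -0.4, 0.3]
opening: -0.0
grasp_force: 0.3
```

Emit:
step_arm(steps=[[0.003,0,0,0,0,0,-1],[0.002,0,0,0,0,0,-1],[0.001,0,0,0,0,0,-1],[0,0,0,0,0,0,-1]])

```text
clock: 22.18
ee_pos: [525.2, -216.9, 42.5]
orientation: [0.001, 1.0, 0.012, -0.002]
wrist_force: [0.4, 0.0, -0.6]
opening: 0.3
grasp_force: 0.0
```

Emit:
step_arm(steps=[[0.001,0,0,0,0,0,-1],[0.001,0,0,0,0,0,-1],[0,0,0,0,0,0,-1]])

```text
clock: 22.43
ee_pos: [527.3, -216.9, 42.7]
orientation: [0.001, 1.0, 0.012, -0.001]
wrist_force: [-0.0, 0.0, 0.6]
opening: 0.2
grasp_force: 0.0
```

Emit:
step_arm(steps=[[0.001,0,0,0,0,0,-1],[0.001,0,0,0,0,0,-1],[0,0,0,0,0,0,-1]])

```text
clock: 22.68
ee_pos: [528.7, -216.9, 42.6]
orientation: [0.0, 1.0, 0.012, -0.002]
wrist_force: [-6.9, 0.6, 5.3]
opening: -0.3
grasp_force: 3.5
```

Emit:
step_arm(steps=[[0.001,0,0,0,0,0,-1],[0.001,0,0,0,0,0,-1],[0,0,0,0,0,0,-1]])

```text
clock: 22.93
ee_pos: [528.9, -216.9, 42.5]
orientation: [-0.0, 1.0, 0.012, -0.005]
wrist_force: [-24.6, -0.2, 16.3]
opening: 0.2
grasp_force: 12.3
```

Bay 2 is home. Next is the second inverted cartridge at (446,256). To stay inside the last joint's range I'll approach it with the gripper turned half round.

Emit:
step_arm(steps=[[-0.012,0,0,0,0,0,-1],[-0.015,0,0.02,0,0,0,-1],[0,0,0.04,0,0,0,-1],[0,0,0.04,0,0,0,0],[-0.002,0.0195,0.005,0,0,6.59,1],[-0.002,0.0195,0.005,0,0,6.59,1],[-0.002,0.0195,0,0,0,6.59,1],[-0.002,0.0195,0,0,0,6.59,1]])

```text
clock: 23.6
ee_pos: [496.2, -138.1, 153.2]
orientation: [0.001, 0.97, 0.242, -0.001]
wrist_force: [-0.3, 0.3, 0.3]
opening: 60.2
grasp_force: 0.0
```

Emit:
step_arm(steps=[[-0.002,0.0195,0,0,0,6.59,1],[-0.002,0.0195,0,0,0,6.59,1],[-0.002,0.0195,0,0,0,6.59,1],[-0.002,0.0195,0,0,0,6.59,1],[-0.002,0.0195,0,0,0,6.59,1],[-0.002,0.0195,0,0,0,6.59,1],[-0.002,0.0195,0,0,0,6.59,1],[-0.002,0.0195,0,0,0,6.59,1]])

```text
clock: 24.27
ee_pos: [480.1, 18.1, 152.8]
orientation: [0.002, 0.762, 0.648, -0.001]
wrist_force: [-0.1, -0.1, 0.1]
opening: 85.2
grasp_force: 0.0
```

Emit:
step_arm(steps=[[-0.002,0.0195,0,0,0,6.59,1],[-0.002,0.0195,0,0,0,6.59,1],[-0.002,0.0195,0,0,0,6.59,1],[-0.002,0.0195,0,0,0,6.59,1],[-0.002,0.0195,0,0,0,6.59,1],[-0.002,0.0195,0,0,0,6.59,1],[-0.002,0.0195,0,0,0,6.59,1],[-0.002,0.0195,0,0,0,6.59,1]])

```text
clock: 24.93
ee_pos: [464.1, 174.1, 152.7]
orientation: [0.002, 0.395, 0.919, 0.0]
wrist_force: [-0.2, 0.0, 0.0]
opening: 85.3
grasp_force: 0.0
```

Emit:
step_arm(steps=[[-0.002,0.0195,0,0,0,6.59,1],[-0.002,0.0195,0,0,0,6.59,1],[-0.002,0.0195,0,0,0,6.59,1],[-0.002,0.0195,0,0,0,6.59,1],[0,0,0,0,0,0,1]])

```text
clock: 25.35
ee_pos: [455.9, 253.6, 152.7]
orientation: [0.002, 0.174, 0.985, 0.001]
wrist_force: [0.4, -1.2, 0.1]
opening: 85.4
grasp_force: 0.0
```

```bash
cat >> h.py <<'E'
def turn2(phi,tilt):
    "as turn, tool x along -d"
    p,M=st(); return R.from_matrix(Rt(phi,tilt)@np.diag([-1.,-1,1])@M.T).as_rotvec(degrees=True).round(2)
E
python3 - <<'E'
from h import *
v=turn2(-20.6,60); print(v,(v/10).round(2))
for n in('top','side'):
    im=get_image(n); print(*carts(im,18,(300,720,-90,400)),sep='\n')
E
```

```text
t 25.4 tcp [455.9 253.6 152.7] x [-0.94   0.342 -0.003] y [0.342 0.94  0.002] z [ 0.004  0.001 -1.   ] J [ 0.44  0.35  1.72 -0.    1.08 -0.78] open 85.4 F [ 0.4 -1.2  0.1]
[20.79 56.48 -0.5 ] [ 2.08  5.65 -0.05]
(600.5, 292.5, -6.1, 64, 40, 28, [204, 233])
(598.4, 296.4, -6.6, 66, 44, 28, [266, 374])
(444.8, 259.6, -20.6, 65, 44, 27, [343, 375])
```

Emit:
step_arm(steps=[[0,0,0,2.08,5.65,-0.05,1],[0,0,0,2.08,5.65,-0.05,1],[0,0,0,2.08,5.65,-0.05,1],[0,0,0,2.08,5.65,-0.05,1],[0,0,0,2.08,5.65,-0.05,1],[0,0,0,2.08,5.65,-0.05,1],[0,0,0,2.08,5.65,-0.05,1],[0,0,0,2.08,5.65,-0.05,1]])

```text
clock: 26.12
ee_pos: [456.9, 250.0, 153.0]
orientation: [-0.402, 0.168, 0.897, 0.072]
wrist_force: [-0.5, 0.0, 0.1]
opening: 85.3
grasp_force: 0.0
```

Emit:
step_arm(steps=[[0,0,0,2.08,5.65,-0.05,1],[0,0,0,2.08,5.65,-0.05,1],[0,0,0,0,0,0,1],[0,0,0,0,0,0,1]])

```text
clock: 26.45
ee_pos: [456.5, 250.2, 151.6]
orientation: [-0.492, 0.16, 0.851, 0.087]
wrist_force: [-0.3, -0.4, -0.0]
opening: 85.6
grasp_force: 0.0
```

Run:
```python
from h import *
v=turn2(-20.6,60); print(v)
```

```text
t 26.4 tcp [456.5 250.2 151.6] x [-0.465  0.187  0.865] y [ 0.358  0.934 -0.01 ] z [-0.81   0.305 -0.501] J [ 0.23  0.77  1.34  0.54  1.94 -1.02] open 85.6 F [-0.3 -0.4 -0. ]
[ 0.56 -0.15  0.36]
```

Emit:
step_arm(steps=[[0.001,0.001,-0.03,0,0,0,1],[0.001,0,-0.03,0,0,0,1],[0,0,-0.03,0,0,0,1],[0,0,-0.029,0,0,0,1],[0,0,0,0,0,0,1],[0,0,0,0,0,0,1]])

```text
clock: 26.95
ee_pos: [458.2, 252.1, 34.1]
orientation: [-0.492, 0.159, 0.852, 0.086]
wrist_force: [0.8, 0.4, 0.4]
opening: 85.2
grasp_force: 0.0
```

Run:
```python
from h import *
v=turn2(-20.6,60); print(v)
im=get_image('side'); print(*carts(im,18,(300,720,-90,400)),sep='\n')
```

```text
t 26.9 tcp [458.2 252.1  34.1] x [-0.465  0.185  0.866] y [ 0.355  0.935 -0.009] z [-0.811  0.304 -0.501] J [ 0.23  0.96  1.32  0.51  1.8  -1.11] open 85.2 F [0.8 0.4 0.4]
[ 0.49 -0.13  0.22]
(594.7, 291.6, -6.2, 73, 54, 27, [267, 374])
(452.4, 268.8, -22.7, 72, 68, 27, [340, 377])
```

Emit:
step_arm(steps=[[0,0,-0.004,0,0,0,1],[0,0,0,0,0,0,-1],[0,0,0,0,0,0,-1],[0,0,0,0,0,0,-1],[0,0,0,0,0,0,-1],[0,0,0,0,0,0,-1],[0,0,0,0,0,0,-1],[0,0,0,0,0,0,-1]])

```text
clock: 27.67
ee_pos: [458.5, 252.1, 30.2]
orientation: [-0.493, 0.158, 0.851, 0.087]
wrist_force: [0.7, -0.6, 6.3]
opening: 39.2
grasp_force: 60.4
```

Run:
```python
from h import *
st()
```

```text
t 27.7 tcp [458.5 252.1  30.2] x [-0.465  0.184  0.866] y [ 0.355  0.935 -0.007] z [-0.811  0.305 -0.5  ] J [ 0.23  0.97  1.31  0.51  1.8  -1.12] open 39.2 F [ 0.7 -0.6  6.3]
```

Emit:
step_arm(steps=[[0,0,0.02,0,0,0,-1],[0,0,0.03,0,0,0,-1],[0.002,-0.02,0.03,0,0,5,-1],[0.002,-0.02,0.02,0,0,5,-1],[0.002,-0.02,0,0,0,5,-1],[0.002,-0.02,0,0,0,5,-1],[0.002,-0.02,0,0,0,5,-1],[0.002,-0.02,0,0,0,5,-1]])

```text
clock: 28.33
ee_pos: [470.5, 131.1, 129.7]
orientation: [-0.498, -0.069, 0.863, -0.045]
wrist_force: [0.4, -0.5, -1.6]
opening: 38.7
grasp_force: 60.3
```

Run:
```python
from h import *
v=turn2(9.4,-30); print(v,(v/13).round(2))
```

```text
t 28.3 tcp [470.5 131.1 129.7] x [-0.494 -0.075  0.866] y [-0.164  0.986 -0.008] z [-0.854 -0.146 -0.499] J [ 0.19  0.84  1.28  0.02  2.08 -1.54] open 38.7 F [ 0.4 -0.5 -1.6]
[ 15.08 -88.79   0.35] [ 1.16 -6.83  0.03]
```

Emit:
step_arm(steps=[[0,0,0,1.16,-6.83,0.03,-1],[0,0,0,1.16,-6.83,0.03,-1],[0,0,0,1.16,-6.83,0.03,-1],[0,0,0,1.16,-6.83,0.03,-1],[0,0,0,1.16,-6.83,0.03,-1],[0,0,0,1.16,-6.83,0.03,-1],[0,0,0,1.16,-6.83,0.03,-1]])

```text
clock: 28.92
ee_pos: [470.5, 132.2, 130.1]
orientation: [-0.097, -0.08, 0.992, -0.008]
wrist_force: [0.3, 0.1, -1.7]
opening: 39.4
grasp_force: 60.4
```

Emit:
step_arm(steps=[[0,0,0,1.16,-6.83,0.03,-1],[0,0,0,1.16,-6.83,0.03,-1],[0,0,0,1.16,-6.83,0.03,-1],[0,0,0,1.16,-6.83,0.03,-1],[0,0,0,1.16,-6.83,0.03,-1],[0,0,0,1.16,-6.83,0.03,-1],[0,0,0,0,0,0,-1],[0,0,0,0,0,0,-1]])

```text
clock: 29.58
ee_pos: [469.6, 132.0, 129.5]
orientation: [0.256, -0.079, 0.963, 0.023]
wrist_force: [0.3, 0.6, -0.6]
opening: 38.9
grasp_force: 60.4
```

Run:
```python
from h import *
v=turn2(9.4,-30); print(v)
```

```text
t 29.6 tcp [469.6 132.  129.5] x [-0.856 -0.14  -0.497] y [-0.164  0.986  0.004] z [ 0.49   0.084 -0.868] J [ 0.21  0.15  2.13 -0.05  0.35 -1.48] open 38.9 F [ 0.3  0.6 -0.6]
[-0.17 -0.23 -0.03]
```

Emit:
step_arm(steps=[[0,0,-0.025,0,0,0,-1],[0,0,-0.025,0,0,0,-1],[0,0,-0.02,0,0,0,-1],[0,0,-0.009,0,0,0,-1],[0,0,0,0,0,0,-1]])

```text
clock: 30.0
ee_pos: [470.1, 131.9, 48.9]
orientation: [0.255, -0.079, 0.963, 0.022]
wrist_force: [0.8, -0.3, -0.9]
opening: 38.7
grasp_force: 60.5
```

Run:
```python
from h import *
v=turn2(9.4,-30); print(v)
```

```text
t 30.0 tcp [470.1 131.9  48.9] x [-0.857 -0.14  -0.495] y [-0.163  0.987  0.003] z [ 0.488  0.083 -0.869] J [ 0.21  0.34  2.16 -0.14  0.13 -1.39] open 38.7 F [ 0.8 -0.3 -0.9]
[-0.12 -0.32 -0.  ]
```

Emit:
step_arm(steps=[[0,0,-0.002,0,0,0,-1],[0,0,-0.0015,0,0,0,-1],[0,0,-0.001,0,0,0,-1],[0,0,0,0,0,0,-1]])

```text
clock: 30.33
ee_pos: [470.6, 132.2, 46.8]
orientation: [0.258, -0.079, 0.963, 0.023]
wrist_force: [-0.6, 0.6, -0.8]
opening: 38.6
grasp_force: 60.5
```

Emit:
step_arm(steps=[[0,0,-0.0005,0,0,0,0],[0,0,0,0,0,0,0.2],[0,0,0,0,0,0,0.6],[0,0,0,0,0,0,1],[0,0,0,0,0,0,1],[0,0,0,0,0,0,1]])

```text
clock: 30.83
ee_pos: [470.3, 132.1, 45.7]
orientation: [0.258, -0.079, 0.963, 0.023]
wrist_force: [0.4, 0.2, 0.1]
opening: 85.2
grasp_force: 0.0
```

Emit:
step_arm(steps=[[-0.007,-0.0012,0.0122,0,0,0,1],[-0.0105,-0.0017,0.0183,0,0,0,1],[-0.014,-0.0024,0.0243,0,0,0,1],[-0.014,-0.0024,0.0243,0,0,0,1],[0,0,0.03,0,0,0,1],[0,0,0.03,0,0,0,1],[0,0,0.02,0,0,0,1],[0,0,0,0,0,0,1]])

```text
clock: 31.5
ee_pos: [426.0, 124.7, 209.1]
orientation: [0.261, -0.079, 0.962, 0.024]
wrist_force: [0.4, 0.3, 0.2]
opening: 85.5
grasp_force: 0.0
```

Run:
```python
from h import *
for n in('top','side'):
    im=get_image(n); print(*carts(im,18,(300,720,-90,400)),sep='\n')
v=turn2(9.4,60); print(v,(v/13).round(2))
```

```text
(600.4, 292.5, -6.1, 65, 40, 28, [204, 234])
(598.7, 296.6, -6.7, 65, 45, 28, [266, 374])
(484.7, 148.8, -80.6, 68, 28, 62, [336, 321])
t 31.6 tcp [424.8 124.4 205. ] x [-0.854 -0.14  -0.501] y [-0.164  0.986  0.004] z [ 0.494  0.085 -0.865] J [ 0.21 -0.1   2.17 -0.04  0.55 -1.49] open 85.3 F [ 0.4  0.5 -0.8]
[-14.91  88.86   0.15] [-1.15  6.84  0.01]
```

Emit:
step_arm(steps=[[0.0058,0.001,-0.004,-1.15,6.84,0.01,1],[0.0058,0.001,-0.004,-1.15,6.84,0.01,1],[0.0058,0.001,-0.004,-1.15,6.84,0.01,1],[0.0058,0.001,-0.004,-1.15,6.84,0.01,1],[0.0058,0.001,-0.004,-1.15,6.84,0.01,1],[0.0058,0.001,-0.004,-1.15,6.84,0.01,1],[0.0058,0.001,-0.004,-1.15,6.84,0.01,1]])

```text
clock: 32.18
ee_pos: [465.4, 131.4, 175.1]
orientation: [-0.164, -0.081, 0.983, -0.013]
wrist_force: [-0.6, -0.5, 0.3]
opening: 85.3
grasp_force: 0.0
```

Emit:
step_arm(steps=[[0.0058,0.001,-0.004,-1.15,6.84,0.01,1],[0.0058,0.001,-0.004,-1.15,6.84,0.01,1],[0.0058,0.001,-0.004,-1.15,6.84,0.01,1],[0.0058,0.001,-0.004,-1.15,6.84,0.01,1],[0.0058,0.001,-0.004,-1.15,6.84,0.01,1],[0.0058,0.001,-0.004,-1.15,6.84,0.01,1],[0,0,0,0,0,0,1],[0,0,0,0,0,0,1]])

```text
clock: 32.85
ee_pos: [499.6, 137.2, 149.2]
orientation: [-0.501, -0.071, 0.861, -0.042]
wrist_force: [0.2, -0.8, -0.1]
opening: 85.5
grasp_force: 0.0
```

Run:
```python
from h import *
im=get_image('side'); print(*carts(im,18,(300,720,-90,400)),sep='\n')
v=turn2(9.4,60); print(v)
P=cloud(im); px=im['pixels']
m=(px.min(2)>150)&(abs(P[:,:,2]-64)<6)&(P[:,:,0]>440)&(P[:,:,0]<540)&(abs(P[:,:,1]-140)<50)
print(m.sum(),P[m].mean(0),P[m].min(0),P[m].max(0))
```

```text
(598.8, 296.7, -6.7, 65, 45, 28, [267, 374])
(485.0, 148.7, -77.7, 67, 26, 61, [335, 322])
t 32.9 tcp [499.8 137.3 151.1] x [-0.491 -0.081  0.867] y [-0.164  0.987 -0.001] z [-0.856 -0.142 -0.498] J [ 0.19  0.87  1.16  0.03  2.16 -1.54] open 85.8 F [-0.3  0.7  0.4]
[ 0.07 -0.14 -0.01]<stdin>:6: RuntimeWarning: Mean of empty slice.
  ret = um.true_divide(
Traceback (most recent call last):
ValueError: zero-size array to reduction operation minimum which has no identity
```

Still standing as expected. I'll descend to z≈55 and grip near the top.

Emit:
step_arm(steps=[[0.001,0,-0.025,0,0,0,1],[0.001,0,-0.025,0,0,0,1],[0,0,-0.025,0,0,0,1],[0,0,-0.022,0,0,0,1],[0,0,0,0,0,0,1],[0,0,0,0,0,0,-1],[0,0,0,0,0,0,-1],[0,0,0,0,0,0,-1]])

```text
clock: 33.57
ee_pos: [502.9, 137.6, 57.8]
orientation: [-0.498, -0.071, 0.863, -0.041]
wrist_force: [0.5, 0.7, 0.2]
opening: 51.6
grasp_force: 0.0
```

Emit:
step_arm(steps=[[0,0,0,0,0,0,-1],[0,0,0,0,0,0,-1],[0,0,0,0,0,0,-1],[0,0,0,0,0,0,-1]])

```text
clock: 33.9
ee_pos: [502.7, 137.6, 57.4]
orientation: [-0.498, -0.071, 0.863, -0.041]
wrist_force: [2.5, 0.9, 7.9]
opening: 38.3
grasp_force: 61.6
```

Run:
```python
from h import *
st()
im=get_image('side'); print(*carts(im,18,(300,720,-90,400)),sep='\n')
```

```text
t 33.9 tcp [502.7 137.6  57.4] x [-0.493 -0.081  0.866] y [-0.164  0.987 -0.   ] z [-0.855 -0.142 -0.5  ] J [ 0.19  1.01  1.15  0.02  2.04 -1.55] open 38.3 F [2.5 0.9 7.9]
(598.8, 296.0, -6.7, 65, 44, 27, [265, 374])
(484.0, 149.9, -77.7, 67, 24, 63, [335, 321])
```

Emit:
step_arm(steps=[[0,0,0.03,0,0,0,-1],[0,0,0.03,0,0,0,-1],[0,0,0.03,0,0,0,-1],[-0.001,-0.02,0,1.16,-6.83,0,-1],[-0.001,-0.02,0,1.16,-6.83,0,-1],[-0.001,-0.02,0,1.16,-6.83,0,-1],[-0.001,-0.02,0,1.16,-6.83,0,-1],[-0.001,-0.02,0,1.16,-6.83,0,-1]])

```text
clock: 34.62
ee_pos: [497.5, 36.5, 146.8]
orientation: [-0.216, -0.081, 0.973, -0.018]
wrist_force: [0.6, -1.6, -1.2]
opening: 38.7
grasp_force: 60.8
```

Emit:
step_arm(steps=[[-0.001,-0.02,0,1.16,-6.83,0,-1],[-0.001,-0.02,0,1.16,-6.83,0,-1],[-0.001,-0.02,0,1.16,-6.83,0,-1],[-0.001,-0.02,0,1.16,-6.83,0,-1],[-0.001,-0.02,0,1.16,-6.83,0,-1],[-0.001,-0.02,0,1.16,-6.83,0,-1],[-0.001,-0.02,0,1.16,-6.83,0,-1],[-0.001,-0.02,0,1.16,-6.83,0,-1]])

```text
clock: 35.28
ee_pos: [490.8, -116.1, 149.3]
orientation: [0.245, -0.079, 0.966, 0.02]
wrist_force: [0.2, 1.1, -0.3]
opening: 38.9
grasp_force: 60.8
```

Run:
```python
from h import *
print(turn2(9.4,-30)); print(turn2(1.3,-30))
```

```text
t 35.3 tcp [ 490.8 -116.1  149.3] x [-0.868 -0.142 -0.476] y [-0.162  0.987  0.001] z [ 0.47   0.078 -0.879] J [-0.42  0.17  2.03  0.5   0.58 -2.53] open 38.9 F [ 0.2  1.1 -0.3]
[ 0.19 -1.54  0.08]
t 35.3 tcp [ 490.8 -116.1  149.3] x [-0.868 -0.142 -0.476] y [-0.162  0.987  0.001] z [ 0.47   0.078 -0.879] J [-0.42  0.17  2.03  0.5   0.58 -2.53] open 38.9 F [ 0.2  1.1 -0.3]
[ 0.08 -1.55 -8.02]
```

J6 is within 0.02 rad of its limit, so I'll back off. I'll set the cartridge down flat on the free bench at about y=-25, then regrip it upright with the wrist turned the other way.

Emit:
step_arm(steps=[[0,0.022,0,0,0,0,-1],[0,0.022,0,0,0,0,-1],[0,0.022,0,0,-0.7,0,-1],[0,0.022,0,0,-0.7,0,-1],[0,0,-0.025,0,0,0,-1],[0,0,-0.025,0,0,0,-1],[0,0,-0.025,0,0,0,-1],[0,0,-0.02,0,0,0,-1]])

```text
clock: 35.95
ee_pos: [493.0, -23.1, 56.6]
orientation: [0.249, -0.074, 0.966, 0.019]
wrist_force: [-1.0, 0.6, -1.3]
opening: 38.9
grasp_force: 60.8
```

Emit:
step_arm(steps=[[0,0,-0.01,0,0,0,-1],[0,0,0,0,0,0,-1]])

```text
clock: 36.12
ee_pos: [495.2, -20.7, 50.1]
orientation: [0.246, -0.078, 0.966, 0.017]
wrist_force: [-0.8, -0.0, -0.3]
opening: 38.6
grasp_force: 60.8
```

Run:
```python
from h import *
print(turn2(9.4,-30))
im=get_image('side'); print(*carts(im,18,(300,720,-120,400)),sep='\n')
```

```text
t 36.1 tcp [495.2 -20.7  50.1] x [-0.867 -0.142 -0.478] y [-0.159  0.987 -0.006] z [ 0.473  0.071 -0.878] J [-0.19  0.35  2.12  0.69  0.25 -2.55] open 38.6 F [-0.8 -0.  -0.3]
[ 0.57 -1.35  0.28]
(598.8, 296.5, -6.7, 65, 45, 27, [265, 374])
(520.6, -9.1, -81.3, 63, 61, 46, [335, 265])
(615.4, -122.9, 0.5, 150, 72, 47, [309, 225])
```

Emit:
step_arm(steps=[[0,0,0,0,0,-4,-1],[0,0,0,0,0,-4,-1],[0,0,0,0,0,-4,-1],[0,0,0,0,0,0,-1]])

```text
clock: 36.5
ee_pos: [495.5, -21.3, 52.0]
orientation: [0.247, 0.006, 0.969, -0.005]
wrist_force: [-0.4, 0.1, -0.9]
opening: 39.1
grasp_force: 60.8
```

Run:
```python
from h import *
print(turn2(-2.6,-30)); print(env.read_state()['joint_pos'])
```

```text
t 36.5 tcp [495.5 -21.3  52. ] x [-0.878  0.009 -0.479] y [ 0.014  1.    -0.006] z [ 0.479 -0.012 -0.878] J [-0.14  0.34  2.13  0.31  0.18 -1.99] open 39.1 F [-0.4  0.1 -0.9]
[ 0.3  -1.38 -1.8 ]
[-0.14155985  0.34259961  2.12752231  0.31103785  0.18315131 -1.99192463]
```

Emit:
step_arm(steps=[[0,0,-0.01,0,0,0,-1],[0,0,-0.006,0,0,0,-1],[0,0,-0.003,0,0,0,-1],[0,0,0,0,0,0,-1]])

```text
clock: 36.83
ee_pos: [495.3, -21.5, 32.2]
orientation: [0.247, 0.003, 0.969, -0.005]
wrist_force: [-1.8, 0.2, 4.3]
opening: 38.6
grasp_force: 61.4
```

Emit:
step_arm(steps=[[0,0,-0.001,0,0,0,-1],[0,0,-0.001,0,0,0,-1],[0,0,0,0,0,0,-1]])

```text
clock: 37.08
ee_pos: [496.0, -21.7, 31.2]
orientation: [0.248, 0.003, 0.969, -0.005]
wrist_force: [-4.6, -0.4, 10.6]
opening: 38.8
grasp_force: 62.5
```

Run:
```python
from h import *
st()
```

```text
t 37.1 tcp [496.  -21.7  31.2] x [-0.877  0.004 -0.48 ] y [ 0.009  1.    -0.008] z [ 0.48  -0.011 -0.877] J [-0.14  0.4   2.13  0.45  0.13 -2.14] open 38.8 F [-4.6 -0.4 10.6]
```

Emit:
step_arm(steps=[[0,0,0.001,0,0,0,0],[0,0,0,0,0,0,0.6],[0,0,0,0,0,0,1],[0,0,0,0,0,0,1],[-0.01,0,0.018,0,0,0,1],[-0.014,0,0.025,0,0,0,1],[-0.014,0,0.025,0,2,0,1],[0,0,0.02,0,5.5,0,1]])

```text
clock: 37.75
ee_pos: [453.3, -21.4, 118.5]
orientation: [0.18, 0.004, 0.984, -0.005]
wrist_force: [-0.7, 0.6, -1.2]
opening: 85.5
grasp_force: 0.0
```

Emit:
step_arm(steps=[[-0.01,0,0,0,5.5,0,1],[-0.01,0,0,0,5.5,0,1],[-0.01,0,0,0,5.5,0,1],[-0.01,0,0,0,4.5,0,1],[-0.02,0,0,0,0,0,1],[-0.02,0,0,0,0,0,1],[0,0,0,0,0,0,1]])

```text
clock: 38.33
ee_pos: [374.3, -21.0, 117.9]
orientation: [-0.001, 0.003, 1.0, -0.005]
wrist_force: [-0.4, 0.7, 0.8]
opening: 85.6
grasp_force: 0.0
```

Run:
```python
from h import *
print(turn2(0,0))
for n in ('top','side'):
    im=get_image(n); print(*carts(im,18,(300,700,-110,400)),sep='\n')
c=[int(t) for t in proj(im,[520,-21,28])]
save('s7.png',cv2.resize(im['pixels'][c[1]-60:c[1]+60,c[0]-80:c[0]+80],None,fx=3,fy=3,interpolation=cv2.INTER_CUBIC))
```

```text
t 38.3 tcp [374.3 -21.  117.9] x [-1.     0.005  0.003] y [ 0.005  1.    -0.01 ] z [-0.003 -0.01  -1.   ] J [-0.15  0.1   2.12 -0.01  0.92 -1.71] open 85.6 F [-0.4  0.7  0.8]
[ 0.57 -0.15  0.3 ]
(522.0, -21.7, 0.8, 64, 36, 28, [316, 263])
(600.5, 292.5, -6.1, 64, 40, 28, [204, 233])
(598.6, 296.3, -6.7, 66, 44, 27, [266, 374])
(520.7, -16.9, -0.4, 65, 48, 27, [336, 267])
(643.1, -110.1, 5.0, 68, 49, 44, [299, 224])
```

View pics/s7.png

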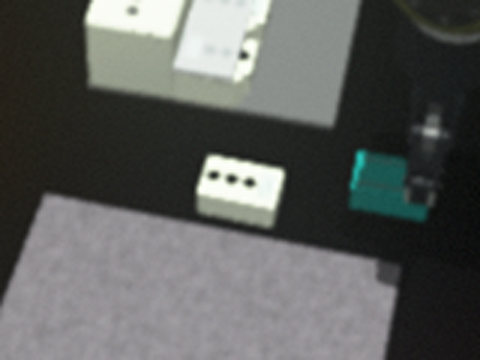

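The crop shows the cartridge lying wells up at (240,180), with two cartridges visible in bays 2 and 3. I'll regrip it upright near its rear end.

Emit:
step_arm(steps=[[0.032,0,0,0.2,0,0,1],[0.032,0,0,0.2,0,0,1],[0.032,0,0,0.2,0,0,1],[0.032,0,0,0,0,0,1],[0,0,-0.02,0,0,0,1],[0,0,-0.02,0,0,0,1],[0,0,0,0,0,0,1]])

```text
clock: 39.02
ee_pos: [504.1, -21.1, 75.0]
orientation: [-0.003, 0.003, 1.0, 0.0]
wrist_force: [-0.3, 0.4, -1.2]
opening: 85.1
grasp_force: 0.0
```

Run:
```python
from h import *
print(turn2(0.3,0))
```

```text
t 39.0 tcp [504.1 -21.1  75. ] x [-1.     0.006  0.005] y [0.006 1.    0.   ] z [-0.005  0.    -1.   ] J [-0.11  0.44  1.81 -0.    0.9  -1.68] open 85.1 F [-0.3  0.4 -1.2]
[-0.03 -0.3   0.62]
```

Emit:
step_arm(steps=[[-0.001,0,-0.02,0,0,0,1],[-0.001,0,-0.022,0,0,0,1],[0,0,0,0,0,0,1],[0,0,0,0,0,0,-1],[0,0,0,0,0,0,-1],[0,0,0,0,0,0,-1],[0,0,0,0,0,0,-1],[0,0,0,0,0,0,-1]])

```text
clock: 39.68
ee_pos: [503.7, -21.4, 38.0]
orientation: [0.001, 0.003, 1.0, -0.0]
wrist_force: [-3.9, -0.3, 10.7]
opening: 38.1
grasp_force: 60.8
```

Emit:
step_arm(steps=[[0,0,0,0,0,0,-1],[0,0,0,0,0,0,-1],[0,0,0,0,0,0,-1]])

```text
clock: 39.93
ee_pos: [503.7, -21.4, 38.0]
orientation: [0.001, 0.003, 1.0, -0.0]
wrist_force: [-2.7, -0.3, 8.2]
opening: 38.4
grasp_force: 60.8
```

Emit:
step_arm(steps=[[0,0,0.02,0,0,0,-1],[0,0,0.03,0,0,0,-1],[0,0,0.03,0,0,0,-1],[-0.0029,-0.0323,0,0,0,0.16,-1],[-0.0029,-0.0323,0,0,0,0.16,-1],[-0.0029,-0.0323,0,0,0,0.16,-1],[-0.0029,-0.0323,0,0,0,0.16,-1],[-0.0029,-0.0323,0,0,0,0.16,-1]])

```text
clock: 40.6
ee_pos: [488.2, -184.3, 117.4]
orientation: [0.0, -0.004, 1.0, -0.0]
wrist_force: [0.4, -0.7, -0.3]
opening: 38.5
grasp_force: 60.9
```

Emit:
step_arm(steps=[[-0.0029,-0.0323,0,0,0,0.16,-1],[-0.0029,-0.0323,0,0,0,0.16,-1],[-0.0029,-0.0323,0,0,0,0.16,-1],[0,0,-0.02,0,0,0,-1],[0,0,-0.02,0,0,0,-1],[0,0,0,0,0,0,-1],[0,0,0,0,0,0,-1]])

```text
clock: 41.18
ee_pos: [479.5, -279.5, 76.6]
orientation: [-0.001, -0.008, 1.0, 0.0]
wrist_force: [0.4, 0.4, -0.1]
opening: 38.4
grasp_force: 60.8
```

Run:
```python
from h import *
print(turn2(1.3,0))
```

```text
t 41.2 tcp [ 479.5 -279.5   76.6] x [-1.    -0.016  0.001] y [-0.016  1.     0.   ] z [-0.001  0.    -1.   ] J [-0.59  0.52  1.66 -0.    0.96 -2.18] open 38.4 F [ 0.4  0.4 -0.1]
[-0.02 -0.07  0.37]
```

Emit:
step_arm(steps=[[0,0,-0.017,0,0,0.3,-1],[0,0,-0.014,0,0,0,-1],[0,0,0,0,0,0,-1],[0.013,0.0003,0,0,0,0,-1],[0.013,0.0003,0,0,0,0,-1],[0.012,0.0003,0,0,0,0,-1],[0.01,0.0003,0,0,0,0,-1],[0,0,0,0,0,0,-1]])

```text
clock: 41.85
ee_pos: [529.7, -278.4, 47.7]
orientation: [0.001, -0.011, 1.0, -0.001]
wrist_force: [-0.3, -0.4, -0.1]
opening: 38.5
grasp_force: 60.9
```

Emit:
step_arm(steps=[[0,0,-0.003,0,0,0,-1],[0,0,0,0,0,0,0.25],[0,0,0,0,0,0,0.25],[0,0,0,0,0,0,0.25],[-0.012,-0.0003,0,0,0,0,0.25],[-0.014,-0.0003,0,0,0,0,0.25],[-0.014,-0.0003,0,0,0,0,0.25],[0,0,0,0,0,0,-1]])

```text
clock: 42.52
ee_pos: [485.7, -279.4, 42.4]
orientation: [-0.001, -0.01, 1.0, 0.0]
wrist_force: [0.0, -0.3, -0.9]
opening: 42.2
grasp_force: 0.0
```

Emit:
step_arm(steps=[[0,0,0,0,0,0,-1],[0,0,0,0,0,0,-1],[0,0,0,0,0,0,-1],[0,0,0,0,0,0,-1],[0.01,0.0002,0,0,0,0,-1],[0.01,0.0002,0,0,0,0,-1],[0.008,0.0002,0,0,0,0,-1],[0.006,0.0002,0,0,0,0,-1]])

```text
clock: 43.18
ee_pos: [522.5, -278.4, 42.4]
orientation: [-0.0, -0.011, 1.0, -0.0]
wrist_force: [-0.8, 0.3, 0.3]
opening: -0.2
grasp_force: 0.4
```

Emit:
step_arm(steps=[[0.004,0,0,0,0,0,-1],[0.002,0,0,0,0,0,-1],[0.001,0,0,0,0,0,-1],[0,0,0,0,0,0,-1]])

```text
clock: 43.52
ee_pos: [528.6, -278.6, 42.4]
orientation: [-0.0, -0.011, 1.0, -0.0]
wrist_force: [0.7, -1.9, 0.0]
opening: -0.1
grasp_force: 0.0
```

Emit:
step_arm(steps=[[0.001,0,0,0,0,0,-1],[0.001,0,0,0,0,0,-1],[0,0,0,0,0,0,-1]])

```text
clock: 43.77
ee_pos: [530.0, -278.6, 42.4]
orientation: [-0.001, -0.011, 1.0, 0.0]
wrist_force: [-7.1, 0.3, 2.4]
opening: 0.4
grasp_force: 3.1
```

Emit:
step_arm(steps=[[0.001,0,0,0,0,0,-1],[0.001,0,0,0,0,0,-1],[0,0,0,0,0,0,-1]])

```text
clock: 44.02
ee_pos: [530.2, -278.7, 42.4]
orientation: [-0.003, -0.011, 1.0, 0.001]
wrist_force: [-24.3, 1.2, 14.5]
opening: 0.0
grasp_force: 12.0
```

Bay 1 is home. The last inverted cartridge, at (600,292), is too far out for the inward tilt. I'll pick it upright and bring it to the nearer site first.

Emit:
step_arm(steps=[[-0.012,0,0,0,0,0,-1],[-0.015,0,0.02,0,0,0,-1],[0,0,0.04,0,0,0,-1],[0,0,0.04,0,0,0,0],[0,0,0.008,0,0,0,1],[0.0057,0.0336,0,0,0,-0.44,1],[0.0057,0.0336,0,0,0,-0.44,1],[0.0057,0.0336,0,0,0,-0.44,1]])

```text
clock: 44.68
ee_pos: [522.7, -176.9, 150.8]
orientation: [0.0, 0.002, 1.0, -0.0]
wrist_force: [0.4, 0.5, -0.1]
opening: 60.6
grasp_force: 0.0
```

Emit:
step_arm(steps=[[0.0057,0.0336,0,0,0,-0.44,1],[0.0057,0.0336,0,0,0,-0.44,1],[0.0057,0.0336,0,0,0,-0.44,1],[0.0057,0.0336,0,0,0,-0.44,1],[0.0057,0.0336,0,0,0,-0.44,1],[0.0057,0.0336,0,0,0,-0.44,1],[0.0057,0.0336,0,0,0,-0.44,1],[0.0057,0.0336,0,0,0,-0.44,1]])

```text
clock: 45.35
ee_pos: [568.5, 92.7, 150.6]
orientation: [0.0, 0.032, 0.999, -0.0]
wrist_force: [0.6, -0.8, 0.0]
opening: 85.3
grasp_force: 0.0
```

Emit:
step_arm(steps=[[0.0057,0.0336,0,0,0,-0.44,1],[0.0057,0.0336,0,0,0,-0.44,1],[0.0057,0.0336,0,0,0,-0.44,1],[0.0057,0.0336,0,0,0,-0.44,1],[0.0057,0.0336,0,0,0,-0.44,1],[0.0057,0.0336,0,0,0,-0.44,1],[0,0,0,0,0,0,1],[0,0,0,0,0,0,1]])

```text
clock: 46.02
ee_pos: [602.3, 294.0, 149.9]
orientation: [-0.0, 0.053, 0.999, -0.0]
wrist_force: [-0.6, -0.6, 1.0]
opening: 85.3
grasp_force: 0.0
```

Run:
```python
from h import *
print(turn2(-6.2,0))
im=get_image('side'); print(*carts(im,18,(300,700,-110,400)),sep='\n')
im=get_image('top')
save('t8.png',cv2.resize(im['pixels'][195:300,340:455],None,fx=5,fy=5,interpolation=cv2.INTER_CUBIC))
```

```text
t 46.0 tcp [602.3 294.  149.9] x [-0.994  0.107  0.   ] y [ 0.107  0.994 -0.   ] z [-0. -0. -1.] J [ 0.4   0.66  1.25 -0.    1.23 -1.06] open 85.3 F [-0.6 -0.6  1. ]
[ 0.02 -0.03 -0.08]
(598.6, 296.5, -7.3, 66, 44, 27, [266, 375])
```

View pics/t8.png

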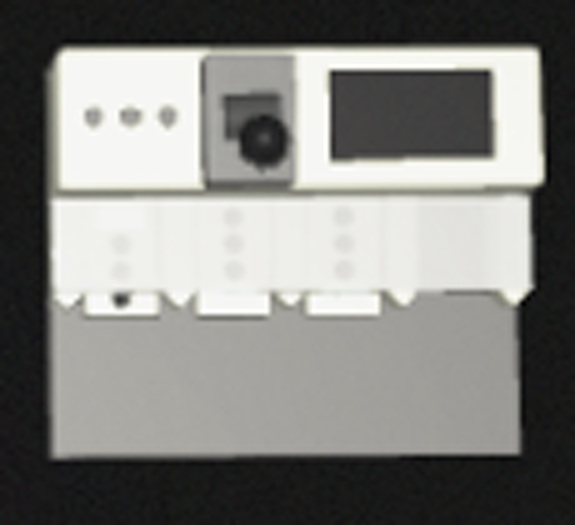

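The view shows bays 3, 2 and 1 loaded wells up at crop x 120, 235 and 345, all sticking out equally. Now the last one.

Emit:
step_arm(steps=[[-0.001,-0.001,-0.03,0,0,0,1],[-0.001,0,-0.03,0,0,0,1],[0,0,-0.03,0,0,0,1],[0,0,-0.026,0,0,0,1],[0,0,0,0,0,0,1],[0,0,0,0,0,0,-1],[0,0,0,0,0,0,-1],[0,0,0,0,0,0,-1]])

```text
clock: 46.78
ee_pos: [601.7, 291.6, 37.0]
orientation: [0.001, 0.055, 0.998, 0.001]
wrist_force: [-0.2, 0.0, 0.4]
opening: 51.8
grasp_force: 0.0
```

Emit:
step_arm(steps=[[0,0,0,0,0,0,-1],[0,0,0,0,0,0,-1],[0,0,0,0,0,0,-1],[0,0,0,0,0,0,-1]])

```text
clock: 47.12
ee_pos: [601.6, 291.8, 36.9]
orientation: [0.001, 0.055, 0.999, 0.0]
wrist_force: [-0.8, -1.8, 7.8]
opening: 38.4
grasp_force: 61.6
```

Emit:
step_arm(steps=[[0,0,0.02,0,0,0,-1],[0,0,0.03,0,0,0,-1],[-0.0163,-0.0228,0,0,0,2.28,-1],[-0.0163,-0.0228,0,0,0,2.28,-1],[-0.0163,-0.0228,0,0,0,2.28,-1],[-0.0163,-0.0228,0,0,0,2.28,-1],[-0.0163,-0.0228,0,0,0,2.28,-1],[-0.0163,-0.0228,0,0,0,2.28,-1]])

```text
clock: 47.78
ee_pos: [502.1, 153.9, 85.5]
orientation: [0.001, -0.066, 0.998, -0.0]
wrist_force: [0.6, 0.1, -0.6]
opening: 38.7
grasp_force: 60.6
```

Emit:
step_arm(steps=[[-0.0163,-0.0228,0,0,0,2.28,-1],[-0.0163,-0.0228,0,0,0,2.28,-1],[0,0,-0.025,0,0,0,-1],[0,0,-0.015,0,0,0,-1],[0,0,0,0,0,0,-1],[0,0,0,0,0,0,-1]])

```text
clock: 48.28
ee_pos: [470.4, 109.3, 45.1]
orientation: [-0.0, -0.104, 0.995, -0.0]
wrist_force: [-0.1, -0.1, -0.7]
opening: 38.8
grasp_force: 60.6
```

Run:
```python
from h import *
print(turn2(12,0))
```

```text
t 48.3 tcp [470.4 109.3  45.1] x [-0.978 -0.208  0.   ] y [-0.208  0.978 -0.   ] z [-0. -0. -1.] J [ 0.15  0.45  1.88 -0.    0.81 -1.63] open 38.8 F [-0.1 -0.1 -0.7]
[ 0.02 -0.    0.01]
```

Emit:
step_arm(steps=[[0,0,-0.005,0,0,0,-1],[0,0,-0.003,0,0,0,-1],[0,0,0,0,0,0,-1],[0,0,0,0,0,0,0.3],[0,0,0,0,0,0,1],[0,0,0,0,0,0,1],[0,0,0.02,0,0,0,1],[0,0,0.035,0,0,0,1]])

```text
clock: 48.95
ee_pos: [468.5, 108.9, 89.5]
orientation: [-0.003, -0.104, 0.995, -0.0]
wrist_force: [0.4, 0.3, 0.3]
opening: 85.7
grasp_force: 0.0
```

Emit:
step_arm(steps=[[0.001,0.0003,0.035,0,0,0,1],[0.001,0.0003,0.02,-1.25,5.87,0,1],[0.001,0.0003,0,-1.25,5.87,0,1],[0.001,0.0003,0,-1.25,5.87,0,1],[0.002,0.0003,0,-1.25,5.87,0,1],[0.002,0.0003,0,-1.25,5.87,0,1],[0.002,0.0003,0,-1.25,5.87,0,1],[0.002,0.0003,0,-1.25,5.87,0,1]])

```text
clock: 49.62
ee_pos: [482.5, 111.7, 146.8]
orientation: [-0.359, -0.097, 0.928, -0.038]
wrist_force: [-0.4, 0.6, 0.2]
opening: 85.3
grasp_force: 0.0
```

Emit:
step_arm(steps=[[0,0,0,-1.25,5.87,0,1],[0,0,0,-1.25,5.87,0,1],[0,0,0,-1.25,5.87,0,1],[0,0,0,0,0,0,1],[0,0,0,0,0,0,1]])

```text
clock: 50.03
ee_pos: [482.2, 111.6, 145.4]
orientation: [-0.497, -0.091, 0.861, -0.053]
wrist_force: [-0.0, 0.4, 0.5]
opening: 85.2
grasp_force: 0.0
```

Run:
```python
from h import *
print(turn2(12,60))
im=get_image('side'); print(*carts(im,18,(300,700,-110,400)),sep='\n')
```

```text
t 50.0 tcp [482.2 111.6 145.4] x [-0.49  -0.104  0.866] y [-0.208  0.978 -0.001] z [-0.847 -0.181 -0.501] J [ 0.17  0.83  1.25 -0.04  2.11 -1.61] open 85.2 F [-0.   0.4  0.5]
[ 0.02  0.05 -0.03]
(468.4, 113.8, 13.9, 61, 45, 27, [343, 314])
```

Emit:
step_arm(steps=[[0,0,-0.03,0,0,0,1],[0,0,-0.03,0,0,0,1],[0,0,-0.03,0,0,0,1],[0,0,-0.027,0,0,0,1],[0,0,0,0,0,0,1],[0,0,0,0,0,0,-1],[0,0,0,0,0,0,-1],[0,0,0,0,0,0,-1]])

```text
clock: 50.75
ee_pos: [483.2, 111.8, 31.7]
orientation: [-0.496, -0.091, 0.862, -0.053]
wrist_force: [-0.2, 0.3, 0.9]
opening: 51.8
grasp_force: 0.0
```

Emit:
step_arm(steps=[[0,0,0,0,0,0,-1],[0,0,0,0,0,0,-1],[0,0,0,0,0,0,-1],[0,0,0,0,0,0,-1]])

```text
clock: 51.08
ee_pos: [483.0, 111.8, 31.4]
orientation: [-0.496, -0.091, 0.862, -0.053]
wrist_force: [1.9, 1.0, 7.9]
opening: 39.1
grasp_force: 60.6
```

Emit:
step_arm(steps=[[0,0,0.02,0,0,0,-1],[0,0,0.03,0,0,0,-1],[0,0,0.03,0,0,0,-1],[0,0,0.02,1.44,-6.77,0,-1],[0,0,0,1.44,-6.77,0,-1],[0,0,0,1.44,-6.77,0,-1],[0,0,0,1.44,-6.77,0,-1],[0,0,0,1.44,-6.77,0,-1]])

```text
clock: 51.75
ee_pos: [482.8, 111.7, 131.0]
orientation: [-0.214, -0.102, 0.971, -0.023]
wrist_force: [0.4, -0.1, -1.2]
opening: 38.7
grasp_force: 60.2
```

Emit:
step_arm(steps=[[0,0,0,1.44,-6.77,0,-1],[0,0,0,1.44,-6.77,0,-1],[0,0,0,1.44,-6.77,0,-1],[0,0,0,1.44,-6.77,0,-1],[0,0,0,1.44,-6.77,0,-1],[0,0,0,1.44,-6.77,0,-1],[0,0,0,1.44,-6.77,0,-1],[0,0,0,1.44,-6.77,0,-1]])

```text
clock: 52.42
ee_pos: [482.3, 111.5, 131.3]
orientation: [0.261, -0.101, 0.96, 0.027]
wrist_force: [1.8, 0.9, -1.3]
opening: 38.7
grasp_force: 60.3
```

Emit:
step_arm(steps=[[0,0,0,0,0,0,-1],[0,0,0,0,0,0,-1]])

```text
clock: 52.58
ee_pos: [481.7, 111.6, 130.1]
orientation: [0.256, -0.101, 0.961, 0.027]
wrist_force: [0.4, 0.6, -1.0]
opening: 38.8
grasp_force: 60.3
```

Run:
```python
from h import *
print(turn2(12,-30))
im=get_image('side'); print(*carts(im,18,(300,700,-110,400)),sep='\n')
```

```text
t 52.6 tcp [481.7 111.6 130.1] x [-0.849 -0.18  -0.497] y [-0.208  0.978  0.   ] z [ 0.486  0.103 -0.868] J [ 0.14  0.16  2.11  0.1   0.35 -1.73] open 38.8 F [ 0.4  0.6 -1. ]
[ 0.04 -0.19  0.02]
(646.3, -111.0, 2.9, 53, 46, 51, [296, 222])
```

Emit:
step_arm(steps=[[0,0,-0.025,0,0,0,-1],[0,0,-0.025,0,0,0,-1],[0,0,-0.02,0,0,0,-1],[0,0,-0.009,0,0,0,-1],[0,0,0,0,0,0,-1]])

```text
clock: 53.05
ee_pos: [482.1, 111.9, 48.7]
orientation: [0.254, -0.101, 0.961, 0.027]
wrist_force: [-0.0, 0.1, -1.0]
opening: 38.8
grasp_force: 60.4
```

Emit:
step_arm(steps=[[0,0,-0.002,0,0,0,-1],[0,0,-0.001,0,0,0,-1],[0,0,0,0,0,0,-1]])

```text
clock: 53.3
ee_pos: [482.8, 111.8, 48.2]
orientation: [0.257, -0.101, 0.961, 0.027]
wrist_force: [0.8, -0.9, -1.2]
opening: 38.5
grasp_force: 60.4
```

Run:
```python
from h import *
print(turn2(12,-30))
```

```text
t 53.3 tcp [482.8 111.8  48.2] x [-0.847 -0.18  -0.5  ] y [-0.208  0.978  0.   ] z [ 0.489  0.104 -0.866] J [ 0.14  0.35  2.14  0.27  0.13 -1.9 ] open 38.5 F [ 0.8 -0.9 -1.2]
[ 0.   -0.01  0.01]
```

Emit:
step_arm(steps=[[0,0,-0.001,0,0,0,-1],[0,0,-0.001,0,0,0,-1],[0,0,0,0,0,0,-1],[0,0,0,0,0,0,-1]])

```text
clock: 53.63
ee_pos: [482.8, 111.8, 46.7]
orientation: [0.258, -0.101, 0.96, 0.027]
wrist_force: [-7.7, -1.4, 12.9]
opening: 38.5
grasp_force: 62.3
```

Emit:
step_arm(steps=[[0,0,0,0,0,0,0],[0,0,0,0,0,0,0.2],[0,0,0,0,0,0,0.6],[0,0,0,0,0,0,1],[0,0,0,0,0,0,1],[0,0,0,0,0,0,1]])

```text
clock: 54.13
ee_pos: [482.2, 111.6, 45.4]
orientation: [0.257, -0.101, 0.961, 0.027]
wrist_force: [0.4, -0.7, -0.9]
opening: 85.0
grasp_force: 0.0
```

Emit:
step_arm(steps=[[-0.007,-0.0015,0.0122,0,0,0,1],[-0.0105,-0.0022,0.0183,0,0,0,1],[-0.014,-0.003,0.0243,0,0,0,1],[-0.014,-0.003,0.0243,0,0,0,1],[0,0,0.03,0,0,0,1],[0,0,0.03,0,0,0,1],[0,0,0.02,0,0,0,1],[0,0,0,0,0,0,1]])

```text
clock: 54.8
ee_pos: [438.0, 102.1, 209.0]
orientation: [0.26, -0.101, 0.96, 0.027]
wrist_force: [0.3, 0.9, 0.8]
opening: 85.5
grasp_force: 0.0
```

Run:
```python
from h import *
for n in('top','side'):
    im=get_image(n); print(*carts(im,18,(300,720,-90,400)),sep='\n')
v=turn2(12,60); print(v,(v/13).round(2))
```

```text
(496.0, 129.7, -76.6, 66, 27, 62, [334, 311])
t 54.9 tcp [436.7 101.9 204.8] x [-0.847 -0.18  -0.5  ] y [-0.207  0.978 -0.   ] z [ 0.49   0.104 -0.866] J [ 0.13 -0.09  2.16  0.08  0.55 -1.71] open 85.1 F [-0.   0.7  0.6]
[-1.869e+01  8.806e+01  1.000e-02] [-1.44  6.77  0.  ]
```

Emit:
step_arm(steps=[[0.0058,0.0013,-0.004,-1.44,6.77,0,1],[0.0058,0.0013,-0.004,-1.44,6.77,0,1],[0.0058,0.0013,-0.004,-1.44,6.77,0,1],[0.0058,0.0013,-0.004,-1.44,6.77,0,1],[0.0058,0.0013,-0.004,-1.44,6.77,0,1],[0.0058,0.0013,-0.004,-1.44,6.77,0,1],[0.0058,0.0013,-0.004,-1.44,6.77,0,1]])

```text
clock: 55.48
ee_pos: [477.3, 111.1, 175.0]
orientation: [-0.164, -0.103, 0.981, -0.017]
wrist_force: [-1.3, 0.0, 0.9]
opening: 85.3
grasp_force: 0.0
```

Emit:
step_arm(steps=[[0.0058,0.0013,-0.004,-1.44,6.77,0,1],[0.0058,0.0013,-0.004,-1.44,6.77,0,1],[0.0058,0.0013,-0.004,-1.44,6.77,0,1],[0.0058,0.0013,-0.004,-1.44,6.77,0,1],[0.0058,0.0013,-0.004,-1.44,6.77,0,1],[0.0058,0.0013,-0.004,-1.44,6.77,0,1],[0,0,0,0,0,0,1],[0,0,0,0,0,0,1]])

```text
clock: 56.15
ee_pos: [511.5, 118.7, 149.0]
orientation: [-0.499, -0.091, 0.86, -0.053]
wrist_force: [-0.5, -0.1, 0.4]
opening: 85.1
grasp_force: 0.0
```

Run:
```python
from h import *
im=get_image('side'); print(*carts(im,18,(300,720,-90,400)),sep='\n')
print(turn2(12,60))
```

```text
(497.5, 129.3, -77.4, 66, 24, 61, [331, 311])
t 56.2 tcp [511.8 118.8 151.1] x [-0.489 -0.104  0.866] y [-0.208  0.978 -0.   ] z [-0.847 -0.181 -0.5  ] J [ 0.17  0.88  1.13 -0.04  2.17 -1.61] open 85.4 F [0.2 0.3 0.8]
[ 0.01  0.02 -0.03]
```

Emit:
step_arm(steps=[[0.001,0,-0.025,0,0,0,1],[0,0,-0.025,0,0,0,1],[0,0,-0.025,0,0,0,1],[0,0,-0.022,0,0,0,1],[0,0,0,0,0,0,1],[0,0,0,0,0,0,-1],[0,0,0,0,0,0,-1],[0,0,0,0,0,0,-1]])

```text
clock: 56.87
ee_pos: [513.8, 118.9, 57.7]
orientation: [-0.496, -0.091, 0.862, -0.053]
wrist_force: [0.2, 0.4, -0.0]
opening: 51.7
grasp_force: 0.0
```

Emit:
step_arm(steps=[[0,0,0,0,0,0,-1],[0,0,0,0,0,0,-1],[0,0,0,0,0,0,-1],[0,0,0,0,0,0,-1]])

```text
clock: 57.2
ee_pos: [513.7, 118.9, 57.3]
orientation: [-0.496, -0.091, 0.862, -0.053]
wrist_force: [2.2, 0.1, 7.4]
opening: 38.7
grasp_force: 60.0
```

Emit:
step_arm(steps=[[0,0,0.03,0,0,0,-1],[0,0,0.03,0,0,0,-1],[0,0,0.03,0,0,0,-1],[0,0,0,1.44,-6.77,0,-1],[0,0,0,1.44,-6.77,0,-1],[0,0,0,1.44,-6.77,0,-1],[0,0,0,1.44,-6.77,0,-1],[0,0,0,1.44,-6.77,0,-1]])

```text
clock: 57.87
ee_pos: [513.6, 118.9, 146.9]
orientation: [-0.215, -0.102, 0.971, -0.023]
wrist_force: [0.7, 0.7, -1.2]
opening: 38.8
grasp_force: 60.5
```

Emit:
step_arm(steps=[[0,0,0,1.44,-6.77,0,-1],[0,0,0,1.44,-6.77,0,-1],[0,0,0,1.44,-6.77,0,-1],[0,0,0,1.44,-6.77,0,-1],[0,0,0,1.44,-6.77,0,-1],[0,0,0,1.44,-6.77,0,-1],[0,0,0,1.44,-6.77,0,-1],[0,0,0,1.44,-6.77,0,-1]])

```text
clock: 58.53
ee_pos: [513.1, 118.7, 147.3]
orientation: [0.261, -0.101, 0.96, 0.027]
wrist_force: [2.7, 0.6, -0.6]
opening: 38.8
grasp_force: 60.5
```

Emit:
step_arm(steps=[[0,0,0,0,0,0,-1],[0,0,0,0,0,0,-1]])

```text
clock: 58.7
ee_pos: [512.6, 118.7, 146.1]
orientation: [0.256, -0.101, 0.961, 0.027]
wrist_force: [-0.3, -0.3, -0.2]
opening: 39.1
grasp_force: 60.4
```

Run:
```python
from h import *
im=get_image('side'); print(*carts(im,18,(300,720,-90,400)),sep='\n')
print(turn2(12,-30))
```

```text
t 58.8 tcp [513.3 118.8 146.4] x [-0.849 -0.18  -0.497] y [-0.208  0.978 -0.   ] z [ 0.486  0.103 -0.868] J [ 0.14  0.19  2.02  0.08  0.41 -1.7 ] open 38.7 F [ 0.   0.2 -0.3]
[ 0.05 -0.2   0.02]
```

Emit:
step_arm(steps=[[-0.005,0,-0.03,0,0,0,-1],[-0.005,0,-0.03,0,0,0,-1],[-0.005,0,-0.03,0,0,0,-1],[0,0,-0.02,0,0,0,-1],[0,0,0,0,0,0,-1]])

```text
clock: 59.17
ee_pos: [497.0, 118.9, 32.1]
orientation: [0.253, -0.101, 0.962, 0.027]
wrist_force: [0.8, 0.5, -1.1]
opening: 39.0
grasp_force: 60.6
```

Emit:
step_arm(steps=[[0,0,-0.003,0,0,0,-1],[0,0,-0.002,0,0,0,-1],[0,0,0,0,0,0,-1]])

```text
clock: 59.42
ee_pos: [499.0, 119.1, 31.7]
orientation: [0.258, -0.101, 0.961, 0.027]
wrist_force: [-0.2, -0.4, -0.9]
opening: 38.9
grasp_force: 60.6
```

Run:
```python
from h import *
print(turn2(12,-30))
```

```text
t 59.4 tcp [499.  119.1  31.7] x [-0.847 -0.18  -0.5  ] y [-0.208  0.978  0.   ] z [ 0.49   0.104 -0.866] J [ 0.15  0.42  2.1   0.28  0.11 -1.9 ] open 38.9 F [-0.2 -0.4 -0.9]
[-0.01  0.03  0.01]
```

Emit:
step_arm(steps=[[0,0,-0.001,0,0,0,-1],[0,0,-0.001,0,0,0,-1],[0,0,0,0,0,0,-1]])

```text
clock: 59.67
ee_pos: [498.4, 118.9, 29.1]
orientation: [0.258, -0.101, 0.961, 0.027]
wrist_force: [-0.9, 1.2, 0.9]
opening: 38.8
grasp_force: 60.8
```

Emit:
step_arm(steps=[[0,0,0,0,0,0,0],[0,0,0,0,0,0,0.6],[0,0,0,0,0,0,1],[0,0,0,0,0,0,1],[-0.01,-0.002,0.018,0,0,0,1],[-0.014,-0.003,0.025,0,0,0,1],[-0.014,-0.003,0.025,0,0,0,1],[0,0,0.02,0,0,0,1]])

```text
clock: 60.33
ee_pos: [458.1, 110.4, 117.4]
orientation: [0.256, -0.101, 0.961, 0.027]
wrist_force: [0.0, -0.5, -1.1]
opening: 85.0
grasp_force: 0.0
```

Emit:
step_arm(steps=[[-0.01,-0.005,0,-1.25,5.87,0,1],[-0.01,-0.005,0,-1.25,5.87,0,1],[-0.01,-0.005,0,-1.25,5.87,0,1],[-0.01,-0.005,0,-1.25,5.87,0,1],[-0.01,-0.005,0,-1.25,5.87,0,1],[-0.02,-0.03,0,0,0,0,1],[-0.02,-0.03,0,0,0,0,1],[0,0,0,0,0,0,1]])

```text
clock: 61.0
ee_pos: [367.4, 23.2, 116.0]
orientation: [-0.002, -0.104, 0.995, -0.0]
wrist_force: [-0.8, -0.2, 0.5]
opening: 85.5
grasp_force: 0.0
```

Run:
```python
from h import *
print(turn2(12,0))
for n in('top','side'):
    im=get_image(n); print(*carts(im,18,(300,720,-90,400)),sep='\n')
c=[int(t) for t in proj(im,[522,120,28])]
save('s9.png',cv2.resize(im['pixels'][c[1]-50:c[1]+50,c[0]-60:c[0]+60],None,fx=3,fy=3,interpolation=cv2.INTER_CUBIC))
```

```text
t 61.0 tcp [367.4  23.2 116. ] x [-0.979 -0.206  0.004] y [-0.206  0.979 -0.001] z [-0.003 -0.001 -1.   ] J [-0.04  0.09  2.14 -0.    0.91 -1.81] open 85.5 F [-0.8 -0.2  0.5]
[ 0.07 -0.19  0.11]
(523.9, 123.8, 11.7, 64, 40, 28, [264, 262])
(522.9, 128.8, 12.8, 62, 48, 27, [321, 319])
```

View pics/s9.png

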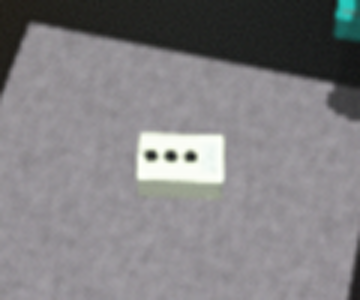

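The crop shows the last cartridge wells up at (172,157). I'll pick it and take it to bay 0.

Emit:
step_arm(steps=[[0.0272,0.0193,0,0,0,0,1],[0.0272,0.0193,0,0,0,0,1],[0.0272,0.0193,0,0,0,0,1],[0.0272,0.0193,0,0,0,0,1],[0.0272,0.0193,0,0,0,0,1],[0,0,-0.02,0,0,0,1],[0,0,-0.02,0,0,0,1],[0,0,0,0,0,0,1]])

```text
clock: 61.77
ee_pos: [504.8, 123.3, 73.1]
orientation: [-0.003, -0.105, 0.994, -0.001]
wrist_force: [-1.2, -1.3, -1.1]
opening: 85.1
grasp_force: 0.0
```

Run:
```python
from h import *
print(turn2(11.8,0))
```

```text
t 61.8 tcp [504.8 123.3  73.1] x [-0.978 -0.209  0.006] y [-0.209  0.978 -0.   ] z [-0.006 -0.002 -1.   ] J [ 0.17  0.47  1.76 -0.    0.92 -1.61] open 85.1 F [-1.2 -1.3 -1.1]
[ 0.09 -0.35 -0.27]
```

Emit:
step_arm(steps=[[0,-0.002,-0.02,0,0,0,1],[0,-0.001,-0.021,0,0,0,1],[0,0,0,0,0,0,1],[0,0,0,0,0,0,-1],[0,0,0,0,0,0,-1],[0,0,0,0,0,0,-1],[0,0,0,0,0,0,-1],[0,0,0,0,0,0,-1]])

```text
clock: 62.43
ee_pos: [506.8, 119.6, 37.1]
orientation: [0.001, -0.104, 0.995, -0.0]
wrist_force: [-2.5, 0.1, 10.4]
opening: 38.6
grasp_force: 60.9
```

Emit:
step_arm(steps=[[0,0,0,0,0,0,-1],[0,0,0,0,0,0,-1],[0,0,0,0,0,0,-1],[0,0,0.02,0,0,0,-1],[0,0,0.03,0,0,0,-1],[0,0,0.03,0,0,0,-1]])

```text
clock: 62.93
ee_pos: [505.7, 119.3, 116.8]
orientation: [-0.001, -0.104, 0.995, -0.0]
wrist_force: [-0.2, 0.1, -0.8]
opening: 38.7
grasp_force: 60.7
```

Emit:
step_arm(steps=[[-0.0018,-0.033,0,0,0,-0.75,-1],[-0.0018,-0.033,0,0,0,-0.75,-1],[-0.0018,-0.033,0,0,0,-0.75,-1],[-0.0018,-0.033,0,0,0,-0.75,-1],[-0.0018,-0.033,0,0,0,-0.75,-1],[-0.0018,-0.033,0,0,0,-0.75,-1],[-0.0018,-0.033,0,0,0,-0.75,-1]])

```text
clock: 63.52
ee_pos: [493.3, -113.3, 116.4]
orientation: [0.0, -0.058, 0.998, -0.001]
wrist_force: [0.2, -0.2, -0.5]
opening: 38.7
grasp_force: 60.8
```

Emit:
step_arm(steps=[[-0.0018,-0.033,0,0,0,-0.75,-1],[-0.0018,-0.033,0,0,0,-0.75,-1],[-0.0018,-0.033,0,0,0,-0.75,-1],[-0.0018,-0.033,0,0,0,-0.75,-1],[-0.0018,-0.033,0,0,0,-0.75,-1],[-0.0018,-0.033,0,0,0,-0.75,-1],[-0.0018,-0.033,0,0,0,-0.75,-1],[0,0,0,0,0,0,-1]])

```text
clock: 64.18
ee_pos: [480.1, -347.6, 116.4]
orientation: [0.0, -0.011, 1.0, -0.001]
wrist_force: [-1.0, 0.3, -1.3]
opening: 38.5
grasp_force: 60.8
```

Run:
```python
from h import *
print(turn2(1.3,0))
```

```text
t 64.2 tcp [ 480.1 -347.6  116.4] x [-1.    -0.021 -0.   ] y [-0.021  1.    -0.003] z [ 0.    -0.003 -1.   ] J [-0.69  0.54  1.53 -0.    1.07 -2.28] open 38.5 F [-1.   0.3 -1.3]
[0.15 0.02 0.08]
```

Emit:
step_arm(steps=[[0,0,-0.02,0,0,0,-1],[0,0,-0.02,0,0,0,-1],[0,0,0,0,0,0,-1],[0,0,0,0,0,0,-1]])

```text
clock: 64.52
ee_pos: [480.7, -342.3, 75.6]
orientation: [-0.001, -0.013, 1.0, 0.0]
wrist_force: [-0.3, 0.3, -0.4]
opening: 38.7
grasp_force: 60.8
```

Run:
```python
from h import *
print(turn2(1.3,0))
```

```text
t 64.5 tcp [ 480.7 -342.3   75.6] x [-1.    -0.026  0.002] y [-0.026  1.     0.   ] z [-0.002  0.    -1.   ] J [-0.68  0.59  1.56 -0.    1.   -2.28] open 38.7 F [-0.3  0.3 -0.4]
[-0.01 -0.12 -0.2 ]
```

Emit:
step_arm(steps=[[0,0.0006,-0.017,0,0,0,-1],[0,0,-0.014,0,0,0,-1],[0,0,0,0,0,0,-1],[0.013,0.0003,0,0,0,0,-1],[0.013,0.0003,0,0,0,0,-1],[0.012,0.0003,0,0,0,0,-1],[0.01,0.0003,0,0,0,0,-1],[0,0,0,0,0,0,-1]])

```text
clock: 65.18
ee_pos: [530.9, -340.9, 46.7]
orientation: [0.001, -0.014, 1.0, -0.001]
wrist_force: [-0.6, 0.6, -1.2]
opening: 38.8
grasp_force: 60.9
```

Emit:
step_arm(steps=[[0,0,-0.003,0,0,0,-1],[0,0,0,0,0,0,0.25],[0,0,0,0,0,0,0.25],[0,0,0,0,0,0,0.25],[-0.012,-0.0003,0,0,0,0,0.25],[-0.014,-0.0003,0,0,0,0,0.25],[-0.014,-0.0003,0,0,0,0,0.25],[0,0,0,0,0,0,-1]])

```text
clock: 65.85
ee_pos: [486.9, -342.0, 41.5]
orientation: [-0.001, -0.012, 1.0, 0.0]
wrist_force: [-0.4, -0.2, -0.6]
opening: 42.6
grasp_force: 0.0
```

Emit:
step_arm(steps=[[0,0,0,0,0,0,-1],[0,0,0,0,0,0,-1],[0,0,0,0,0,0,-1],[0,0,0,0,0,0,-1],[0.01,0.0002,0,0,0,0,-1],[0.01,0.0002,0,0,0,0,-1],[0.008,0.0002,0,0,0,0,-1],[0.006,0.0002,0,0,0,0,-1]])

```text
clock: 66.52
ee_pos: [523.7, -340.8, 41.5]
orientation: [-0.0, -0.013, 1.0, -0.0]
wrist_force: [-1.3, -0.7, 0.1]
opening: -0.0
grasp_force: 0.4
```

Emit:
step_arm(steps=[[0.004,0,0,0,0,0,-1],[0.002,0,0,0,0,0,-1],[0.001,0,0,0,0,0,-1],[0,0,0,0,0,0,-1]])

```text
clock: 66.85
ee_pos: [529.9, -341.0, 41.5]
orientation: [-0.001, -0.013, 1.0, -0.0]
wrist_force: [0.5, -0.1, -0.1]
opening: -0.1
grasp_force: 0.0
```

Emit:
step_arm(steps=[[0.001,0,0,0,0,0,-1],[0.001,0,0,0,0,0,-1],[0,0,0,0,0,0,-1]])

```text
clock: 67.1
ee_pos: [531.3, -341.0, 41.5]
orientation: [-0.001, -0.013, 1.0, -0.0]
wrist_force: [-4.1, 1.2, 2.0]
opening: -0.5
grasp_force: 2.5
```

Emit:
step_arm(steps=[[0.001,0,0,0,0,0,-1],[0.001,0,0,0,0,0,-1],[0,0,0,0,0,0,-1]])

```text
clock: 67.35
ee_pos: [531.5, -341.0, 41.5]
orientation: [-0.003, -0.013, 1.0, 0.001]
wrist_force: [-22.2, 3.2, 12.1]
opening: -0.1
grasp_force: 11.2
```

Bay 0 is home too. I'll pull back clear of the reader and check all four bays before the lever.

Emit:
step_arm(steps=[[-0.012,0,0,0,0,0,-1],[-0.015,0,0.02,0,0,0,-1],[0,0,0.04,0,0,0,-1],[0,0,0.04,0,0,0,-1],[0,0,0.04,0,0,0,-1],[-0.01,0.035,0,0,0,0,-1],[-0.01,0.035,0,0,0,0,-1],[-0.01,0.035,0,0,0,0,-1]])

```text
clock: 68.02
ee_pos: [476.2, -235.0, 182.0]
orientation: [0.0, -0.012, 1.0, -0.001]
wrist_force: [0.7, 0.3, -0.4]
opening: -0.0
grasp_force: 0.0
```

Emit:
step_arm(steps=[[-0.01,0.035,0,0,0,0,-1],[-0.01,0.035,0,0,0,0,-1],[-0.01,0.035,0,0,0,0,-1],[-0.01,0.035,0,0,0,0,-1],[-0.01,0.035,0,0,0,0,-1],[-0.01,0.035,0,0,0,0,-1],[0,0,0,0,0,0,-1]])

```text
clock: 68.6
ee_pos: [415.3, -22.0, 181.7]
orientation: [-0.0, -0.015, 1.0, 0.0]
wrist_force: [-0.8, -0.5, 0.7]
opening: -0.1
grasp_force: 0.0
```

Run:
```python
from h import *
st(); im=get_image('top')
save('t10.png',cv2.resize(im['pixels'][195:300,340:455],None,fx=5,fy=5,interpolation=cv2.INTER_CUBIC))
print(carts(im,18,(300,720,-90,400)))
P=cloud(im); m=(P[:,:,2]>140)&(P[:,:,0]>580)&(P[:,:,0]<700)&(abs(P[:,:,1]+215)<40); print(P[m].mean(0),P[m].min(0),P[m].max(0))
```

```text
t 68.6 tcp [415.3 -22.  181.7] x [-1.    -0.029  0.001] y [-0.029  1.     0.   ] z [-0.001  0.    -1.   ] J [-0.14  0.09  1.96 -0.    1.09 -1.74] open -0.1 F [-0.8 -0.5  0.7]
[]
[ 621.1526307  -215.02805658  168.03366451] [ 609.96161857 -227.34570434  156.57593856] [ 633.59686471 -203.79390064  177.0516398 ]
```

View pics/t10.png

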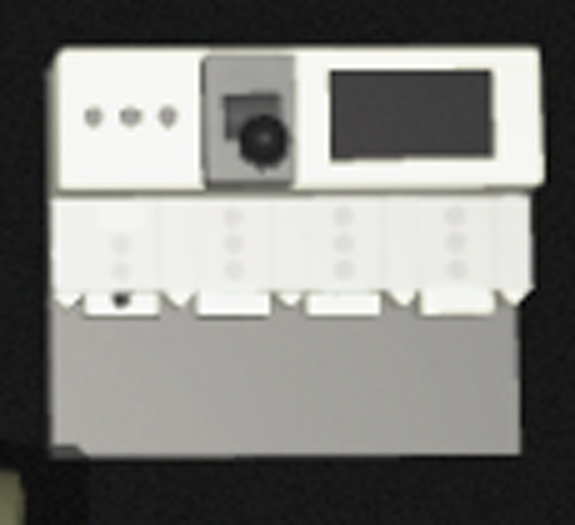

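All four sit wells up, flush and equally far in, at crop x 120, 235, 345 and 455. The lever ball is at (621,-215,164), so I'll come in behind it with shut fingers.

Emit:
step_arm(steps=[[0.0193,-0.0242,0,0,0,0,-1],[0.0193,-0.0242,0,0,0,0,-1],[0.0193,-0.0242,0,0,0,0,-1],[0.0193,-0.0242,0,0,0,0,-1],[0.0193,-0.0242,0,0,0,0,-1],[0.0193,-0.0242,-0.004,0,0,0,-1],[0.0193,-0.0242,-0.004,0,0,0,-1],[0.0193,-0.0242,-0.002,0,0,0,-1]])

```text
clock: 69.32
ee_pos: [571.7, -222.1, 170.8]
orientation: [-0.001, -0.012, 1.0, -0.0]
wrist_force: [0.1, 0.0, 0.2]
opening: -0.1
grasp_force: 0.0
```

Emit:
step_arm(steps=[[0,0,0,0,0,0,-1],[0,0,0,0,0,0,-1]])

```text
clock: 69.48
ee_pos: [571.1, -221.4, 170.5]
orientation: [-0.001, -0.012, 1.0, -0.0]
wrist_force: [-0.7, 0.3, -0.3]
opening: 0.3
grasp_force: 0.0
```

Emit:
step_arm(steps=[[0,0.003,0.001,0,0,0,-1],[0,0.003,0.001,0,0,0,-1],[0.01,0.0003,0,0,0,0,-1],[0.01,0.0003,0,0,0,0,-1],[0.01,0.0003,0,0,0,0,-1],[0.01,0.0003,0,0,0,0,-1],[0.01,0.0003,0,0,0,0,-1],[0,0,0,0,0,0,-1]])

```text
clock: 70.15
ee_pos: [622.1, -211.0, 174.2]
orientation: [0.0, -0.014, 1.0, -0.0]
wrist_force: [-0.4, 0.0, -0.1]
opening: 0.4
grasp_force: 0.0
```

Emit:
step_arm(steps=[[0.007,0.0002,0,0,0,0,-1],[0.007,0.0002,0,0,0,0,-1],[0.004,0,0,0,0,0,-1],[0.002,0,0,0,0,0,-1],[0,0,0,0,0,0,-1]])

```text
clock: 70.57
ee_pos: [641.5, -211.6, 173.4]
orientation: [-0.001, -0.013, 1.0, -0.0]
wrist_force: [-0.0, -0.2, -0.0]
opening: 0.1
grasp_force: 0.0
```

```bash
cat >> h.py <<'E'
def ball():
    for n in('top','side'):
        im=get_image(n); P=cloud(im); px=im['pixels']
        m=(P[:,:,2]>140)&(P[:,:,2]<182)&(P[:,:,0]>590)&(P[:,:,0]<720)&(abs(P[:,:,1]+215)<35)&(px.max(2)<45)
        if m.any(): print(n,m.sum(),P[m].mean(0).round(1),P[m].min(0).round(1),P[m].max(0).round(1))
E
python3 -c "
from h import *
st(); ball()"
```

```text
t 70.6 tcp [ 641.5 -211.6  173.4] x [-1.    -0.026  0.001] y [-0.026  1.    -0.001] z [-0.001 -0.001 -1.   ] J [-0.37  0.65  1.21 -0.    1.29 -1.97] open 0.1 F [-0.  -0.2 -0. ]
side 73 [ 661.3 -204.5  164. ] [ 637.7 -220.5  149.5] [ 676.3 -194.9  177.5]
```

Emit:
step_arm(steps=[[0.002,0,0,0,0,0,-1],[0.002,0,0,0,0,0,-1],[0,0,0,0,0,0,-1]])

```text
clock: 70.92
ee_pos: [643.1, -212.0, 173.4]
orientation: [-0.004, -0.013, 1.0, 0.0]
wrist_force: [-25.1, 1.8, 8.8]
opening: -0.1
grasp_force: 12.4
```

Emit:
step_arm(steps=[[0.001,0,0,0,0,0,-1],[0.001,0,0,0,0,0,-1],[0,0,0,0,0,0,-1]])

```text
clock: 71.17
ee_pos: [643.6, -212.1, 173.3]
orientation: [-0.006, -0.012, 1.0, 0.001]
wrist_force: [-40.6, 3.8, 13.2]
opening: -0.0
grasp_force: 20.4
```

The lever hit its end stop at TCP x=643, where I expected it. I'll retreat, check and hand in.

Emit:
step_arm(steps=[[-0.01,0,0,0,0,0,-1],[-0.03,0,0,0,0,0,-1],[-0.035,0,0.01,0,0,0,-1],[-0.03,0.02,0.02,0,0,0,-1],[-0.03,0.035,0.01,0,0,0,-1],[-0.03,0.035,0,0,0,0,-1],[-0.02,0.035,0,0,0,0,-1],[-0.02,0.035,0,0,0,0,-1]])

```text
clock: 71.83
ee_pos: [447.3, -58.2, 212.8]
orientation: [0.0, -0.012, 1.0, -0.0]
wrist_force: [1.3, 1.7, 0.5]
opening: 0.4
grasp_force: 0.0
```

Emit:
step_arm(steps=[[-0.01,0.035,0,0,0,0,-1],[-0.01,0.03,0,0,0,0,-1],[0,0,0,0,0,0,-1],[0,0,0,0,0,0,-1]])

```text
clock: 72.17
ee_pos: [428.6, 6.8, 212.9]
orientation: [0.0, -0.014, 1.0, -0.0]
wrist_force: [-0.3, 0.1, 0.3]
opening: -0.1
grasp_force: 0.0
```

Run:
```python
from h import *
st(); ball(); im=get_image('top')
save('t11.png',cv2.resize(im['pixels'][195:300,340:455],None,fx=5,fy=5,interpolation=cv2.INTER_CUBIC))
```

```text
t 72.2 tcp [428.6   6.8 212.9] x [-1.    -0.028 -0.   ] y [-0.028  1.    -0.001] z [ 0.    -0.001 -1.   ] J [-0.07  0.07  1.9  -0.    1.17 -1.67] open -0.1 F [-0.3  0.1  0.3]
top 54 [ 667.2 -212.8  164.8] [ 656.  -223.9  153.4] [ 678.1 -203.7  171.2]
side 46 [ 666.3 -206.6  161.4] [ 656.2 -222.3  150.5] [ 676.5 -199.6  170.3]
```

View pics/t11.png

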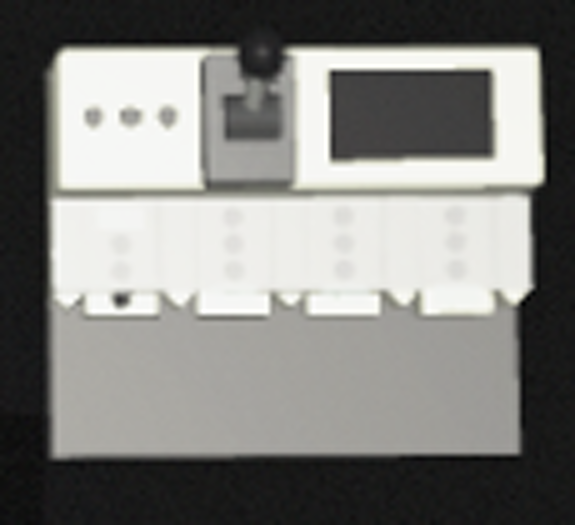

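The lever is fully over, with its ball at crop (262,55) and x=667 as computed for joint 1.0, and all four cartridges are still home.

```bash
python3 -c "
from h import *
print(env.finish_job())"
```

```text
the job is handed in; nothing more can be done
None
```

All four cartridges are home in their bays with wells up, the lever is fully over, and the job was handed in at about 72 s; no verdict came back.

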